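# Nest the filter collars on the draining stand

### The arm

A 7-joint arm with a two-finger parallel gripper is mounted at the origin on the work surface. World frame = base frame: x ahead of the robot, y to its left, z up, the work surface at z = 0. Lengths are in m, angles in rad, forces in N, time in s.
With the tool pointing down it reaches from about 0.4 to 0.85 m from the base axis. Payload 4.4 kg.
Tool frame: the origin (TCP) lies at the very end of the fingers, on their centre line; the grasp point (between the pads) lies 19 mm behind it; z points along the fingers, y is the line along which they close (so a half turn about z gives the same grasp; the last joint's range is limited). The gripper opens to 94 mm and grips with 3 to 60 N. Pads are 16 mm wide; open, the fingers measure 119 mm over their backs; the gripper's body (75 mm by 177 mm) begins 78 mm behind the grasp point.
Start: joints at [1.275, 0.628, 0.038, 1.517, -0.027, 0.996, -0.02], TCP at [0.148, -0.633, 0.205] pointing down, gripper open.
Joint ranges: [-3.06, 3.06], [-0.37, 2.12], [-1.25, 1.32], [0.18, 2.47], [-1.1, 4.24], [0.23, 1.98], [-2.94, 2.94]. Speed limits (rad/s): [2.57, 2.57, 3.14, 3.14, 3.14, 3.14, 3.14].

### API

Orientations are given as a unit quaternion [x, y, z, w].
In Python, from cell import sensors, snapshot, camera_params, env gives the robot as it stands.
- The arm moves only by the shell command python3 -m inch 'ROWS' [FORCE]. ROWS is JSON, a list of rows, each an object with "dp": the shift along the tool's x, y, z as a fraction of full scale, a list of three; "angular": the turn, a rotation vector about the tool's x, y, z as a fraction of full scale, a list of three; "claw": the opening in per cent of the stroke, from 0 (shut) to 100 (fully open). In form: [{"dp": [tx, ty, tz], "angular": [ax, ay, az], "claw": claw}, ...]. A call has exactly 5 rows; each row is the pose to reach, as a shift and turn from the pose commanded when the call began, along the tool's axes at that moment, turning the shorter way round; what a row does not reach only later rows make up. Full scale, the value 1, is 150 mm for a shift and 2 pi rad for a turn. A row lasts 1/12 s, in which the tool goes at most 41.7 mm and 7.16 degrees, less where a joint would pass 70% of its speed; a pose out of reach is approached as far as the arm can. A call with a number of a shift or a turn outside -1 to 1 is refused whole. A call with a gripper value outside its range is refused whole. The fingers move at their own pace and stop on an object; FORCE is the grip in N (left out, the last holds). Time passes only in rows, so rows that repeat a pose let the fingers close, or fill a call up. It gives the time, the measured TCP pose, the force, the opening and the grip force at its end, in the units of the state.
- sensors.sense(): the state, without advancing time (a new reading comes with each control period).
- snapshot(name): name is "side" or "top" or "wrist"; returns the picture (420x560x3 uint8, red, green, blue); there is no depth.
- camera_params(name): a dict with "intrinsics" (3x3 intrinsics, pixels), "pose" (4x4, takes a point from camera to world coordinates); the wrist camera has in their place "tool_from_camera" (4x4, takes a point from camera to tool coordinates, whose origin is the TCP and whose axes are the flange's). Camera axes: x right, y down, z forward; pixel columns grow to the right and rows downward; lengths in m; the calibration is good to about 2 mm. A picture is of the moment at which its call begins: read the wrist's pose just before it. camera_params takes no time and is no camera call.
- env.sign_off(): hands the job in; it is judged then, once.
The state is a dict: "t": time; "q": joint angles; "qd": joint speeds; "tau": joint torques, N m; "eef_pos": TCP position; "tcp_rot": TCP orientation; "ft_force": force on the tool from outside, world axes, zero at the start; "ft_torque": the same for the moment, N m; "width": finger opening in m; "grip_force": force on a finger pad.
Only numpy, scipy, OpenCV 4.12 (cv2) and the standard library are available. Lean on these libraries where they do the work, as an engineer would, in place of code of your own. Each camera call takes 0.05 s, during which the arm holds its last target. There are 200 camera calls.

### The job

Put the set of black rubber filter collars back together on the slanted stand: nest the medium collar in the big one that sits there, and the small one in the medium one, each slid in square along the slanted axis until it sits evenly. Set them in loosely and gently: lower them, do not drop them from a height, and never push them down hard, or they wedge together. Let go of both and leave the other things on the bench where they are.

Things in the scene. Friction and masses are not known exactly. Their poses are not given: they have to be found in the camera images.
- big_rim (a point): Rim centre of the big collar: black rubber tapered sleeve, 40 mm long, 80 mm across the rim, which stays in the slanted white stand and gives only along its axis. z: that axis, out of the mouth, leaning 25 degrees from vertical towards the stand's -x (robot) side; y level. The bore, open at both ends, narrows from 56 mm at the rim to 30 mm (18 degrees a side). Rim centre 104 mm above the bench.
- big_collar (a joint): How far the big collar has sunk along its axis into its springy seat, in m: 0 at rest, at most 0.009, about 1 mm for every 1.5 N of push. The weight of both collars sinks it under 1 mm. Sunk more than 6 mm (about 9 N) the collars count as wedged.
- stand_origin (a point): Centre of the underside of the slanted white plastic stand, fixed to the bench: foot 140 x 130 mm, about 115 mm tall at its far edge, its plate tilted 25 degrees to face up and towards -x of this frame. The big collar's rim centre is at (5, 0, 104) mm in this frame.
- medium_collar: Black rubber tapered sleeve, 80 g, 54 mm tall, loose on the bench, narrow end down. Outside 36 mm across at the bottom, 59 mm at 36 mm height, then a straight lip (grip here) up to 54 mm. Bore 37 mm at the top, narrowing to 18 mm. Origin: centre of underside, z along the axis to the wide end. Nested, its underside is 31 mm down the axis from the big rim, its rim 23 mm above it.
- small_collar: Black rubber tapered sleeve, 35 g, 44 mm tall, loose on the bench, narrow end down. Outside 22 mm across at the bottom, 40 mm at 28 mm height, then a straight lip (grip here) up to 44 mm; bore 28 mm at the top. Origin: centre of underside, z along the axis to the wide end. Nested, its underside is 31 mm above the medium one's underside, its rim 21 mm above the medium's rim.
- stopper: bystander: solid black rubber stopper without a bore, 36 mm across at the top, 30 mm tall; origin at the centre of its underside
- beaker: bystander: glass beaker 66 mm across, 85 mm tall; origin at the centre of its underside
- jar_a: bystander: closed plastic jar 34 mm across and 55 mm tall, standing with two others; origin at the centre of its underside
- jar_b: bystander: closed plastic jar 34 mm across and 55 mm tall, standing with two others; origin at the centre of its underside
- jar_c: bystander: closed plastic jar 34 mm across and 55 mm tall, standing with two others; origin at the centre of its underside
- dish: bystander: white porcelain dish 80 mm across, 22 mm tall; origin at the centre of its underside
Things that resemble listed ones, but are neither listed nor needed, are in the scene too. What is shaped like the medium_collar but purple is not meant. Leave any pink look-alike of the small_collar alone.

How it is judged:
At the end, for the whole second after the job is handed in: The medium collar sits in the big one and the small one in the medium one: each centred within 4 mm, within 5 mm of its seated depth, its axis within 0.1 rad of the next one's, all still and let go, the big collar sunk less than 3.5 mm (x of medium_collar in the frame of big_rim between -0.004 and 0.004 m and y of medium_collar in the frame of big_rim between -0.004 and 0.004 m and z of medium_collar in the frame of big_rim between -0.0363 and -0.0263 m and angle between the z axis of medium_collar and the z axis of big_rim, either way round below 0.1 rad and linear speed of each of medium_collar, small_collar below 0.02 m/s and x of small_collar in the frame of medium_collar between -0.004 and 0.004 m and y of small_collar in the frame of medium_collar between -0.004 and 0.004 m and z of small_collar in the frame of medium_collar between 0.0257 and 0.0357 m and angle between the z axis of small_collar and the z axis of medium_collar, either way round below 0.1 rad and value of joint big_collar below 0.0035 m); the robot touches nothing.
It fails at once if a collar falls into its seat faster than 0.45 m/s (a free drop of over 10 mm) instead of being lowered ((linear speed of medium_collar above 0.45 m/s and distance between medium_collar and big_rim below 0.04 m) or (linear speed of small_collar above 0.45 m/s and distance between small_collar and medium_collar below 0.06 m and distance between medium_collar and big_rim below 0.06 m)).
It fails at once if the collars are pushed or dropped so hard that the big one sinks more than 6 mm in its seat: wedged (value of joint big_collar above 0.006 m).
It fails at once if another thing on the bench is moved more than 30 mm (distance of any of stopper, beaker, jar_a, jar_b, jar_c, dish from where it was at the start of the episode above 0.03 m).
It also fails if it takes over 61 s, if anything falls off the work surface, if the arm or the gripper's body presses on something with over 40 N, if the wrist force passes 120 N, or if a joint passes its speed limit or range.

## Working session

There is one attempt and no reset: what is moved stays moved. The work goes in short steps, Python scripts to look and compute and a shell command to move; the robot and the scene stay as the last step left them, time stands still between calls to the robot, and variables do not carry over. Pictures are saved under pics/ and viewed, at most 10 in all, crops included, and the job is handed in when it is done.

```bash
ls; mkdir -p pics
python3 - <<'E'
from cell import sensors,snapshot,camera_params
import cv2,numpy as np
for n in("top","side"):
    im=snapshot(n); cv2.imwrite(f"pics/{n}0.png",im[...,::-1]); p=camera_params(n)
    print(n,np.round(p["intrinsics"],1).tolist(),np.round(p["pose"],3).tolist())
a=cv2.imread("pics/top0.png");
print(np.round(camera_params("wrist")["tool_from_camera"],3).tolist(),np.round(camera_params("wrist")["intrinsics"],1).tolist())
s=sensors.sense();print(s)
E
```

```text
pics
top [[452.8, 0.0, 289.8], [0.0, 452.8, 206.5], [0.0, 0.0, 1.0]] [[-0.018, -0.997, 0.073, 0.483], [-1.0, 0.017, -0.005, 0.035], [0.003, -0.073, -0.997, 1.03], [0.0, 0.0, 0.0, 1.0]]
side [[414.8, 0.0, 276.2], [0.0, 414.8, 205.5], [0.0, 0.0, 1.0]] [[0.776, -0.421, 0.47, 0.143], [-0.631, -0.517, 0.578, -0.493], [-0.001, -0.745, -0.667, 0.716], [0.0, 0.0, 0.0, 1.0]]
[[0.001, -0.972, -0.233, 0.065], [1.0, 0.001, 0.001, 0.001], [-0.0, -0.233, 0.972, -0.18], [0.0, 0.0, 0.0, 1.0]] [[329.6, 0.0, 281.1], [0.0, 329.6, 208.8], [0.0, 0.0, 1.0]]
{'t': 0.1, 'q': array([ 1.27518016,  0.62923346,  0.03843091,  1.51822472, -0.02704186,
        0.99633943, -0.02001292]), 'qd': array([ 1.14504461e-03, -9.37190168e-04, -2.57222170e-05, -2.57255445e-03,
       -8.68652459e-04,  4.48721578e-04,  1.39973348e-03]), 'tau': array([ 3.33830249e-03, -5.50788975e+01,  1.14798099e+00, -1.87117463e+01,
       -5.20343136e-02,  1.92707812e-02,  7.09511528e-05]), 'eef_pos': array([ 0.14798552, -0.63232194,  0.20467275]), 'tcp_rot': array([ 9.93406321e-01,  1.14643662e-01, -8.28857896e-05, -8.40177252e-04]), 'ft_force': array([-0.10908934,  1.26641057, -0.56688165]), 'ft_torque': array([-0.01312553,  0.01852708,  0.02684087]), 'grip_force': 0.0, 'width': 0.09398562865996182}
```

View pics/top0.png

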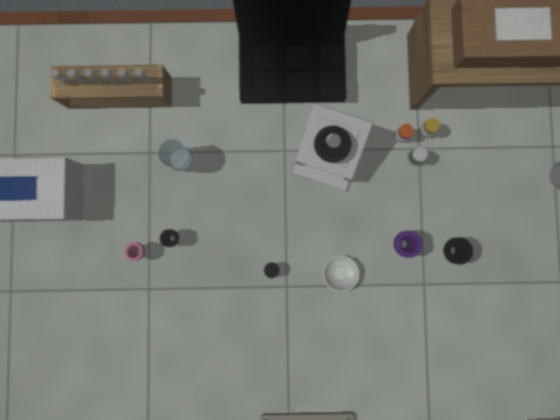

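View pics/side0.png

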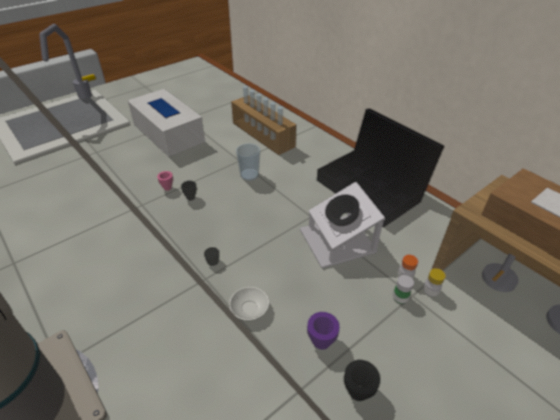

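Candidates for the medium collar are black (458,250) and purple (408,244); I choose black. For the small collar they are black with a bore (170,238), pink (134,252) and the solid stopper (271,270); I choose (170,238). The stand is at (333,145), opening toward image bottom-left. Next is one close crop to check these.

```bash
cat > h.py <<'E'
import numpy as np,cv2
from scipy.spatial.transform import Rotation as R
from cell import sensors,snapshot,camera_params
def ray(n,px,z):
    p=camera_params(n);K=np.array(p["intrinsics"]);T=np.array(p["pose"])
    d=T[:3,:3]@np.linalg.solve(K,[px[0],px[1],1.]);o=T[:3,3];return o+d*(z-o[2])/d[2]
def proj(n,X,T=None):
    p=camera_params(n);K=np.array(p["intrinsics"])
    T=np.array(p["pose"]) if T is None else T
    c=(np.atleast_2d(X)-T[:3,3])@T[:3,:3];u=c@K.T;return u[:,:2]/u[:,2:]
def wristT(s):
    T=np.eye(4);T[:3,:3]=R.from_quat(s['tcp_rot']).as_matrix();T[:3,3]=s['eef_pos']
    return T@np.array(camera_params("wrist")["tool_from_camera"])
def circ(c,ax,r,n=60):
    ax=np.array(ax)/np.linalg.norm(ax);u=np.cross(ax,[0,1,0.1]);u/=np.linalg.norm(u);v=np.cross(ax,u)
    t=np.linspace(0,2*np.pi,n)[:,None];return c+r*(np.cos(t)*u+np.sin(t)*v)
E
python3 - <<'E'
from h import *
a=cv2.imread("pics/top0.png");b=cv2.imread("pics/side0.png")
cr=lambda im,x,y,w=50:cv2.resize(im[y-w:y+w,x-w:x+w],(260,260),interpolation=cv2.INTER_CUBIC)
m=np.vstack([np.hstack([cr(a,333,145),cr(a,458,250,30),cr(a,170,238,30)]),np.hstack([cr(b,343,222),cr(b,362,381,30),cr(b,190,190,30)])])
cv2.imwrite("pics/m.png",m)
def blob(im,x,y,w,th=60):
    g=im.max(2)[y-w:y+w,x-w:x+w];_,_,st,ce=cv2.connectedComponentsWithStats((g<th).astype(np.uint8))
    i=1+st[1:,4].argmax();return (ce[i]+[x-w,y-w]).round(1),(st[i]+[x-w,y-w,0,0,0]).tolist()
for nm,t,s in(("med",(458,250),(362,381)),("small",(170,238),(190,190)),("big",(333,145),(343,212)),("stopper",(271,270),(212,257))):
    print(nm,blob(a,*t,25),blob(b,*s,25))
E
```

```text
med (array([458.4, 250.4]), [444, 238, 29, 26, 568]) (array([361.2, 379.9]), [345, 361, 35, 40, 1096])
small (array([169. , 237.7]), [161, 230, 18, 16, 216]) (array([189. , 189.5]), [182, 182, 14, 18, 187])
big (array([332.7, 144.6]), [315, 126, 36, 36, 799]) (array([342.3, 209.4]), [326, 196, 33, 29, 672])
stopper (array([271.6, 269.8]), [265, 264, 14, 13, 147]) (array([211.6, 255.9]), [205, 248, 13, 17, 173])
```

View pics/m.png

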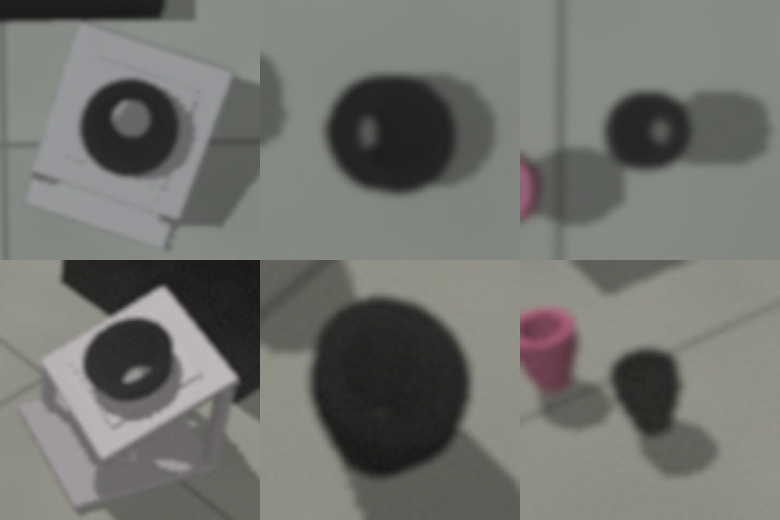

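The crop confirms both choices: the black (458,250) has a through-bore and the size of the medium collar, and the black (170,238) has a bore and the small size. The plate's edges give a stand yaw of about -17°. Now I'll fit the positions.

```bash
cat > fit.py <<'E'
from h import *
from scipy.optimize import least_squares
def bb(n,P): 
    u=proj(n,P);return np.r_[u.min(0),u.max(0)]
def fit(prof,tb,sb,x0):
    def f(p):
        P=np.vstack([circ(np.r_[p[:2],z],[0,0,1],r) for z,r in prof]);r=[]
        for n,b in(("top",tb),("side",sb)):
            if b: r+=list(bb(n,P)-np.array([b[0]-.5,b[1]-.5,b[0]+b[2]-.5,b[1]+b[3]-.5]))
        return r
    s=least_squares(f,x0,loss="soft_l1");return s.x.round(4),np.round(s.fun,1)
M=[(0,.018),(.036,.0295),(.054,.0295)];S=[(0,.011),(.028,.02),(.044,.02)]
print("med",fit(M,[444,238,29,26],[345,361,35,40],[.45,-.33]))
print("small",fit(S,[161,230,18,16],[182,182,14,18],[.47,.3]))
def fb(p):
    c=np.r_[p[:2],.104];th=p[2];a=np.array([-np.sin(.4363)*np.cos(th),-np.sin(.4363)*np.sin(th),np.cos(.4363)])
    return c,a
def f(p):
    c,a=fb(p);P=circ(c,a,.04);r=[]
    for n,b in(("top",[315,126,36,36]),("side",[326,196,33,29])): 
        u=bb(n,P);v=np.array([b[0]-.5,b[1]-.5,b[0]+b[2]-.5,b[1]+b[3]-.5]);r+=list((u-v) if n=="top" else (u-v))
    # foot front corners & plate corners (stand frame), top view pixels
    q=np.array([[p[0],p[1],0]]);x=np.array([np.cos(th:=p[2]),np.sin(th),0]);y=np.array([-x[1],x[0],0])
    o=np.r_[p[:2],0]-.005*x
    F=np.array([o-.07*x+.065*y,o-.07*x-.065*y])
    r+=list((proj("top",F)-np.array([[283+25/2.6,95+203/2.6],[283+165/2.6,95+248/2.6]])).ravel())
    return r
s=least_squares(f,[.65,-.06,-.3],loss="soft_l1");print("big",s.x.round(4),np.round(s.fun,1))
E
python3 fit.py
```

```text
med (array([ 0.4539, -0.3334]), array([-0.6, -0.9,  1. ,  0.7, -1.6, -1.5,  1. ,  0.8]))
small (array([0.492 , 0.2946]), array([-1.1, -0.9,  1.1,  1.5, -0.9, -1.7,  1.6,  0.8]))
big [ 0.6812 -0.0625 -0.3309] [-0.2 -1.7  2.5  0.5 -0.1 -1.7  2.4 -0.8 -0.4  1.8 -0.2  1.9]
```

```bash
cat >> h.py <<'E'
def Rdown(yaw): return R.from_euler('z',yaw)*R.from_quat([1,0,0,0])
def Rstand(th,tilt=np.radians(25)): # tool z = -axis, tool y level
    ax=R.from_euler('z',th).apply([-np.sin(tilt),0,np.cos(tilt)]);x=R.from_euler('z',th).apply([np.cos(tilt),0,np.sin(tilt)])
    return R.from_matrix(np.c_[x,np.cross(-ax,x),-ax])
def plan(p,Rt,p0=None,R0=None):
    s=sensors.sense();p0=s['eef_pos'] if p0 is None else p0;R0=R.from_quat(s['tcp_rot']) if R0 is None else R0
    d=R0.inv().apply(np.array(p)-p0)/.15;a=(R0.inv()*Rt).as_rotvec()/(2*np.pi)
    print("dp",d.round(4).tolist(),"ang",a.round(4).tolist())
E
python3 - <<'E'
from h import *
s=sensors.sense();plan([.4539,-.3334,.14],R.from_quat(s['tcp_rot']))
E
```

```text
dp [2.4397, -1.4752, 0.4337] ang [0.0, 0.0, 0.0]
```

```bash
python3 -m inch '[{"dp":[0.163,-0.098,0.029],"angular":[0,0,0],"claw":100},{"dp":[0.325,-0.197,0.058],"angular":[0,0,0],"claw":100},{"dp":[0.488,-0.295,0.087],"angular":[0,0,0],"claw":100},{"dp":[0.65,-0.393,0.116],"angular":[0,0,0],"claw":100},{"dp":[0.813,-0.492,0.145],"angular":[0,0,0],"claw":100}]' 15
python3 -m inch '[{"dp":[0.163,-0.098,0.029],"angular":[0,0,0],"claw":100},{"dp":[0.325,-0.197,0.058],"angular":[0,0,0],"claw":100},{"dp":[0.488,-0.295,0.087],"angular":[0,0,0],"claw":100},{"dp":[0.65,-0.393,0.116],"angular":[0,0,0],"claw":100},{"dp":[0.813,-0.492,0.145],"angular":[0,0,0],"claw":100}]'
python3 -m inch '[{"dp":[0.163,-0.098,0.029],"angular":[0,0,0],"claw":100},{"dp":[0.325,-0.197,0.058],"angular":[0,0,0],"claw":100},{"dp":[0.488,-0.295,0.087],"angular":[0,0,0],"claw":100},{"dp":[0.813,-0.492,0.145],"angular":[0,0,0],"claw":100},{"dp":[0.813,-0.492,0.145],"angular":[0,0,0],"claw":100}]'
python3 - <<'E'
from h import *
s=sensors.sense();im=snapshot("wrist")[...,::-1].copy();T=wristT(s)
cv2.imwrite("pics/w1raw.png",im)
for z,r,c in((.054,.0295,(0,255,0)),(.054,.0185,(0,255,255))):
    u=proj("wrist",circ(np.array([.4539,-.3334,z]),[0,0,1],r),T).astype(int);cv2.polylines(im,[u],1,c,1)
cv2.imwrite("pics/w1.png",im)
E
```

```text
t: 0.52
eef_pos: [0.2506, -0.532, 0.1832]
tcp_rot: [0.993, 0.114, -0.0, -0.0]
ft_force: [-0.2, -0.3, -0.1]
width: 0.0939
grip_force: 0.0
t: 0.93
eef_pos: [0.3526, -0.4324, 0.1615]
tcp_rot: [0.993, 0.115, -0.0, -0.0]
ft_force: [0.8, -0.2, 0.4]
width: 0.094
grip_force: 0.0
t: 1.35
eef_pos: [0.4578, -0.3286, 0.1393]
tcp_rot: [0.993, 0.118, 0.001, -0.002]
ft_force: [0.4, 0.3, 0.1]
width: 0.0938
grip_force: 0.0
```

View pics/w1.png

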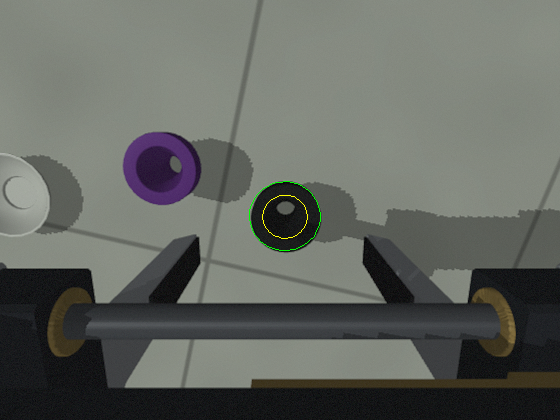

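The overlay matches the black collar at (285,216) very well. I'll refine it from the blob.

```bash
cat >> h.py <<'E'
from scipy.optimize import least_squares
def rimfit(im,T,x0,prof,ax=(0,0,1),th=70,pad=8,save=None):
    """silhouette bbox+ellipse fit of dark blob, returns xy of underside origin (vertical) """
    P=lambda p:np.vstack([circ(np.r_[p[:2],z],ax,r) for z,r in prof])
    u=proj("wrist",P(x0),T);x1,y1=(u.min(0)-pad).astype(int).clip(0);x2,y2=(u.max(0)+pad).astype(int)
    g=(im.max(2)[y1:y2,x1:x2]<th).astype(np.uint8)
    _,l,st,_=cv2.connectedComponentsWithStats(g);i=1+st[1:,4].argmax();b=st[i]
    t=np.array([b[0]+x1-.5,b[1]+y1-.5,b[0]+b[2]+x1-.5,b[1]+b[3]+y1-.5])
    f=lambda p:np.r_[(v:=proj("wrist",P(p),T)).min(0),v.max(0)]-t
    s=least_squares(f,x0);return s.x.round(4),s.fun.round(1)
M=[(0,.018),(.036,.0295),(.054,.0295)];S=[(0,.011),(.028,.02),(.044,.02)]
E
python3 - <<'E'
from h import *
s=sensors.sense();im=snapshot("wrist")
x,r=rimfit(im,wristT(s),[.4539,-.3334],M);print(x,r,s['eef_pos'],s['qd'].round(3))
plan([*x,.038],Rdown(.23))
E
```

```text
[ 0.4524 -0.3345] [-0.4 -0.8  0.4  0.9] [ 0.45914868 -0.32696514  0.13897619] [ 0.052 -0.013  0.025  0.01   0.016  0.012  0.075]
dp [-0.036, 0.0259, 0.6754] ang [-0.0004, -0.0001, 0.0011]
```

```bash
python3 -m inch '[{"dp":[-0.008,0.004,0.1],"angular":[0,0,0],"claw":100},{"dp":[-0.008,0.004,0.25],"angular":[0,0,0],"claw":100},{"dp":[-0.008,0.004,0.4],"angular":[0,0,0],"claw":100},{"dp":[-0.008,0.004,0.5],"angular":[0,0,0],"claw":100},{"dp":[-0.008,0.004,0.5],"angular":[0,0,0],"claw":100}]'
python3 - <<'E'
from h import *
s=sensors.sense();im=snapshot("wrist")
x,r=rimfit(im,wristT(s),[.4539,-.3334],M);print(x,r,s['eef_pos'],s['qd'].round(3))
plan([.4528,-.3338,.038],Rdown(.23))
E
```

```text
t: 1.87
eef_pos: [0.4495, -0.3349, 0.0624]
tcp_rot: [0.994, 0.114, -0.003, -0.002]
ft_force: [0.1, 0.7, 0.4]
width: 0.0939
grip_force: 0.0
[ 0.4525 -0.3343] [-0.8 -0.4  0.8  0.4] [ 0.44947878 -0.33492921  0.06244542] [-0.004 -0.048  0.003 -0.03  -0.     0.047 -0.002]
dp [0.0179, -0.0071, 0.1733] ang [-0.0003, 0.0005, -0.0003]
```

```bash
python3 -m inch '[{"dp":[0.0,0.0,0.08],"angular":[0,0,0],"claw":100},{"dp":[0.0,0.0,0.15],"angular":[0,0,0],"claw":100},{"dp":[0.0,0.0,0.15],"angular":[0,0,0],"claw":100},{"dp":[0.0,0,0.15],"angular":[0,0,0],"claw":100},{"dp":[0,0,0.15],"angular":[0,0,0],"claw":100}]'
python3 - <<'E'
from h import *
s=sensors.sense();im=snapshot("wrist")
print(rimfit(im,wristT(s),[.4525,-.334],M),s['qd'].round(3))
plan([.4525,-.334,.038],Rdown(.23))
E
```

```text
t: 2.33
eef_pos: [0.453, -0.3354, 0.0434]
tcp_rot: [0.993, 0.114, 0.0, 0.0]
ft_force: [0.3, -0.3, 0.3]
width: 0.0942
grip_force: 0.0
(array([ 0.4502, -0.3339]), array([ 8.5,  2.5, -8.5, -3.4])) [-0.001 -0.005 -0.001 -0.002  0.003 -0.003 -0.001]
dp [-0.0027, -0.0096, 0.0367] ang [0.0001, -0.0001, -0.0001]
```

```bash
python3 -m inch '[{"dp":[0.0,-0.01,0.037],"angular":[0,0,0],"claw":100},{"dp":[0,-0.01,0.037],"angular":[0,0,0],"claw":100},{"dp":[0,-0.01,0.037],"angular":[0,0,0],"claw":64},{"dp":[0,-0.01,0.037],"angular":[0,0,0],"claw":55},{"dp":[0,-0.01,0.037],"angular":[0,0,0],"claw":50}]' 12
python3 -m inch '[{"dp":[0,0,0],"angular":[0,0,0],"claw":45},{"dp":[0,0,0],"angular":[0,0,0],"claw":40},{"dp":[0,0,0],"angular":[0,0,0],"claw":40},{"dp":[0,0,0],"angular":[0,0,0],"claw":40},{"dp":[0,0,0],"angular":[0,0,0],"claw":40}]' 12
python3 - <<'E'
from h import *
P=np.array([.6812,-.0625,.104]);th=-.3309;Rt=Rstand(th);up=-Rt.as_matrix()[:,2]
plan(P+.10*up+np.array([0,0,0]),Rt); print(P+.10*up)
E
```

```text
t: 2.8
eef_pos: [0.4526, -0.3334, 0.0373]
tcp_rot: [0.993, 0.115, 0.0, 0.0]
ft_force: [-0.1, -0.0, 0.3]
width: 0.0773
grip_force: 0.0
t: 3.22
eef_pos: [0.4526, -0.3335, 0.0372]
tcp_rot: [0.993, 0.115, 0.0, 0.0]
ft_force: [0.8, -0.5, -0.4]
width: 0.0587
grip_force: 12.0
dp [1.657, -1.5618, -1.0493] ang [-0.0194, 0.0676, 0.0878]
[ 0.64123086 -0.04876937  0.19463078]
```

```bash
python3 -m inch '[{"dp":[0,0,-0.05],"angular":[0,0,0],"claw":40},{"dp":[0,0,-0.2],"angular":[0,0,0],"claw":40},{"dp":[0,0,-0.4],"angular":[0,0,0],"claw":40},{"dp":[0,0,-0.6],"angular":[0,0,0],"claw":40},{"dp":[0,0,-0.8],"angular":[0,0,0],"claw":40}]'
python3 -m inch '[{"dp":[0.1,-0.1,0],"angular":[0,0,0.015],"claw":40},{"dp":[0.3,-0.28,-0.05],"angular":[0,0,0.03],"claw":40},{"dp":[0.5,-0.48,-0.1],"angular":[0,0,0.045],"claw":40},{"dp":[0.7,-0.66,-0.15],"angular":[0,0,0.06],"claw":40},{"dp":[0.8,-0.75,-0.2],"angular":[0,0,0.0875],"claw":40}]'
python3 - <<'E'
from h import *
P=np.array([.6812,-.0625,.104]);th=-.3309;Rt=Rstand(th);up=-Rt.as_matrix()[:,2]
plan(P+.11*up,Rt)
E
```

```text
t: 3.63
eef_pos: [0.4521, -0.3331, 0.1587]
tcp_rot: [0.993, 0.115, -0.0, -0.0]
ft_force: [0.3, 0.1, -1.4]
width: 0.059
grip_force: 12.0
t: 4.05
eef_pos: [0.5466, -0.1903, 0.1879]
tcp_rot: [0.991, -0.135, 0.001, -0.002]
ft_force: [0.6, -0.2, -0.1]
width: 0.059
grip_force: 12.0
dp [0.3272, -1.0805, -0.1008] ang [-0.0027, 0.0693, 0.0092]
```

```bash
python3 -m inch '[{"dp":[0,-0.15,0],"angular":[0,0.013,0],"claw":40},{"dp":[0,-0.35,0],"angular":[-0.001,0.03,0.003],"claw":40},{"dp":[0,-0.58,0],"angular":[-0.002,0.045,0.006],"claw":40},{"dp":[-0.03,-0.8,0],"angular":[-0.003,0.06,0.009],"claw":40},{"dp":[-0.035,-1,0.0],"angular":[-0.0027,0.0693,0.0092],"claw":40}]'
python3 -m inch '[{"dp":[0,-0.08,0],"angular":[0,0,0],"claw":40},{"dp":[0,-0.08,0],"angular":[0,0,0],"claw":40},{"dp":[0,-0.08,0],"angular":[0,0,0],"claw":40},{"dp":[0,-0.08,0],"angular":[0,0,0],"claw":40},{"dp":[0,-0.08,0],"angular":[0,0,0],"claw":40}]'
python3 - <<'E'
from h import *
P=np.array([.6812,-.0625,.104]);th=-.3309;Rt=Rstand(th);up=-Rt.as_matrix()[:,2]
s=sensors.sense();im=snapshot("wrist")[...,::-1].copy();T=wristT(s);cv2.imwrite("pics/w2raw.png",im);np.savez("w2.npz",T=T)
for r,c in((.04,(0,255,0)),(.028,(0,255,255))):
    cv2.polylines(im,[proj("wrist",circ(P,up,r),T).astype(int)],1,c,1)
Q=s['eef_pos'];Rc=R.from_quat(s['tcp_rot']);z=Rc.apply([0,0,1])
cv2.polylines(im,[proj("wrist",circ(Q-z*.0168,z,.0295),T).astype(int)],1,(0,0,255),1)
cv2.imwrite("pics/w2.png",im);plan(P+.11*up,Rt);print(s['qd'].round(3))
E
```

```text
t: 4.47
eef_pos: [0.5655, -0.0647, 0.1812]
tcp_rot: [0.97, -0.161, 0.18, 0.03]
ft_force: [-1.9, 1.0, -2.3]
width: 0.0587
grip_force: 12.0
t: 4.88
eef_pos: [0.5731, -0.0618, 0.1825]
tcp_rot: [0.97, -0.162, 0.181, 0.032]
ft_force: [0.2, -0.4, -0.5]
width: 0.0592
grip_force: 12.0
dp [0.3995, -0.2297, 0.0016] ang [0.0006, 0.0107, 0.0001]
[ 0.004  0.004 -0.     0.003 -0.002 -0.001  0.001]
```

View pics/w2.png

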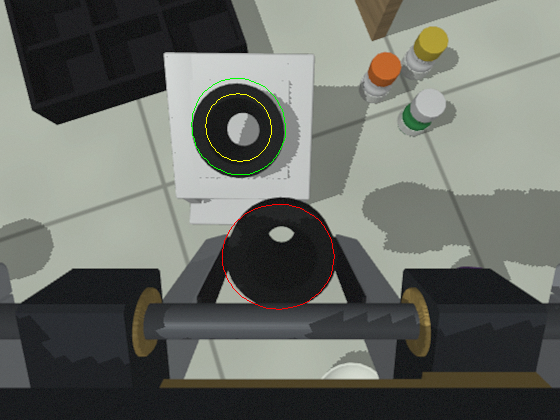

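The big rim is at (238,130), plate corners are near (164,53), (314,56), (308,198), (177,198), and the held collar is at (279,255). I'll fit both.

```bash
cat > fit2.py <<'E'
from h import *
im=cv2.imread("pics/w2raw.png");T=np.load("w2.npz")["T"]
g=cv2.cvtColor(im,6)
C=cv2.cornerSubPix(g,np.float32([[164,53],[314,56],[308,198],[177,198]]).reshape(-1,1,2),(5,5),(-1,-1),(3,50,.01)).reshape(-1,2)
m=(im.max(2)[70:190,180:300]<70).astype(np.uint8);_,l,st,_=cv2.connectedComponentsWithStats(m);i=1+st[1:,4].argmax()
b=st[i][:4]+[180,70,0,0];t=np.r_[b[:2]-.5,b[:2]+b[2:]-.5];print(C.tolist(),b)
def f(p):
    x,y,th,d,h1,h2,w=p;Rt=Rstand(th);c=np.array([x,y,.104]);X,Y,Z=Rt.as_matrix().T
    u=proj("wrist",circ(c,-Z,.04),T)
    # tool y = -stand y: image right = tool +y
    o=c+d*Z;K=np.array([o+h1*X-w*Y,o+h1*X+w*Y,o-h2*X+w*Y,o-h2*X-w*Y])
    return np.r_[u.min(0)-t[:2],u.max(0)-t[2:],(proj("wrist",K,T)-C).ravel()]
s=least_squares(f,[.6812,-.0625,-.33,.01,.06,.06,.06],loss="soft_l1");print(s.x.round(4),s.fun.round(1))
# held
s=T@np.linalg.inv(np.array(camera_params("wrist")["tool_from_camera"]))
o,Z=s[:3,3],s[:3,2]
for zz in(-.0168,.0012):
    u=proj("wrist",circ(o+Z*zz,Z,.0295),T);print("held pred",zz,u.min(0).round(1),u.max(0).round(1))
for row in(225,235,245,255): # left/right dark extents
    r=im[row].max(1);print(row,[int(k) for k in np.flatnonzero(np.diff((r<45).astype(int)))])
print("top",[int(k) for k in np.flatnonzero(np.diff((im[180:320,279].max(1)<60).astype(int)))+180])
E
python3 fit2.py
python3 - <<'E'
import cv2
im=cv2.imread('pics/w2raw.png')[185:325,200:360]
cv2.imwrite('pics/c2.png',cv2.resize(cv2.convertScaleAbs(im,alpha=2.5),(640,560),interpolation=cv2.INTER_CUBIC))
E
```

```text
[[163.25816345214844, 52.50147247314453], [313.20281982421875, 54.489784240722656], [308.0, 198.0], [177.0, 198.0]] [193  84  91  94]
[ 0.678  -0.0609 -0.3356  0.0181  0.0642  0.0629  0.0633] [-1.4 -1.   1.5  1.   0.3  0.4 -0.2 -0.4  0.3  0.4 -0.3 -0.4]
held pred -0.0168 [222.4 204.3] [334.2 309.1]
held pred 0.0012 [227.8 197.3] [329.3 293.3]
225 [235, 326]
235 [230, 268, 293, 331]
245 [222, 339]
255 [218, 344]
top [197, 225, 241, 308]
```

View pics/c2.png

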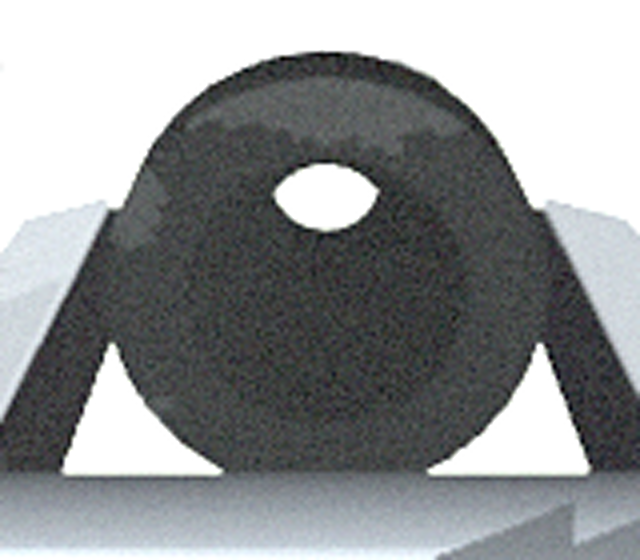

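The held collar matches its prediction: centred, not tilted. The rim is at (.678, -.061), yaw -.336.

```bash
cat > go.py <<'E'
import sys
from h import *
P=np.array([.678,-.0609,.104]);Rt=Rstand(-.3356);X,Y,Z=Rt.as_matrix().T
def go(h): 
    s=sensors.sense();e=Rt.inv().apply(s['eef_pos']-P);print("in rim frame (tool axes) mm",(e*1e3).round(1),"f",(Rt.inv().apply(s['ft_force'])).round(1),"qd",abs(s['qd']).max().round(3))
    plan(P-h*Z,Rt)
if __name__=="__main__": go(float(sys.argv[1]))
E
python3 go.py .075
```

```text
in rim frame (tool axes) mm [ -56.4   35.4 -112.8] f [ 0.2 -0.1  0.1] qd 0.003
dp [0.3931, -0.2347, 0.2259] ang [0.0003, 0.0107, 0.0008]
```

```bash
python3 -m inch '[{"dp":[0.1,-0.06,0],"angular":[0,0.005,0],"claw":40},{"dp":[0.22,-0.14,0.05],"angular":[0,0.0107,0.0005],"claw":40},{"dp":[0.33,-0.2,0.12],"angular":[0.0003,0.0107,0.0008],"claw":40},{"dp":[0.393,-0.235,0.226],"angular":[0.0003,0.0107,0.0008],"claw":40},{"dp":[0.393,-0.235,0.226],"angular":[0.0003,0.0107,0.0008],"claw":40}]'
python3 -m inch '[{"dp":[0,0,0],"angular":[0,0,0],"claw":40},{"dp":[0,0,0],"angular":[0,0,0],"claw":40},{"dp":[0,0,0],"angular":[0,0,0],"claw":40},{"dp":[0,0,0],"angular":[0,0,0],"claw":40},{"dp":[0,0,0],"angular":[0,0,0],"claw":40}]'
python3 go.py .05
```

```text
t: 5.35
eef_pos: [0.6504, -0.0488, 0.1705]
tcp_rot: [0.963, -0.162, 0.214, 0.036]
ft_force: [0.5, 0.1, -1.4]
width: 0.0587
grip_force: 12.0
t: 5.77
eef_pos: [0.6477, -0.049, 0.1722]
tcp_rot: [0.963, -0.162, 0.214, 0.036]
ft_force: [-0.3, 0.1, -1.3]
width: 0.059
grip_force: 12.0
in rim frame (tool axes) mm [ -0.7  -1.2 -75.5] f [-0.8  0.   1.1] qd 0.005
dp [0.0045, 0.0084, 0.1701] ang [-0.0002, -0.0, 0.0002]
```

```bash
python3 -m inch '[{"dp":[0.0045,0.0084,0.05],"angular":[0,0,0],"claw":40},{"dp":[0.0045,0.0084,0.13],"angular":[0,0,0],"claw":40},{"dp":[0.0045,0.0084,0.22],"angular":[0,0,0],"claw":40},{"dp":[0.0045,0.0084,0.28],"angular":[0,0,0],"claw":40},{"dp":[0.0045,0.0084,0.32],"angular":[0,0,0],"claw":40}]'
python3 -m inch '[{"dp":[0,0,0.02],"angular":[0,0,0],"claw":40},{"dp":[0,0,0.04],"angular":[0,0,0],"claw":40},{"dp":[0,0,0.05],"angular":[0,0,0],"claw":40},{"dp":[0,0,0.05],"angular":[0,0,0],"claw":40},{"dp":[0,0,0.05],"angular":[0,0,0],"claw":40}]'
python3 go.py .014
```

```text
t: 6.18
eef_pos: [0.6672, -0.0567, 0.1277]
tcp_rot: [0.963, -0.162, 0.213, 0.036]
ft_force: [0.1, 0.3, -1.2]
width: 0.0591
grip_force: 12.0
t: 6.6
eef_pos: [0.6707, -0.0577, 0.1223]
tcp_rot: [0.963, -0.162, 0.213, 0.036]
ft_force: [-0.5, -0.5, -0.8]
width: 0.059
grip_force: 12.0
in rim frame (tool axes) mm [  0.5  -0.6 -19.9] f [-0.6  0.6  0.6] qd 0.002
dp [-0.0035, 0.004, 0.0394] ang [-0.0002, 0.0, 0.0002]
```

```bash
python3 -m inch '[{"dp":[0,0,0.01],"angular":[0,0,0],"claw":40},{"dp":[0,0,0.02],"angular":[0,0,0],"claw":40},{"dp":[0,0,0.03],"angular":[0,0,0],"claw":40},{"dp":[0,0,0.03],"angular":[0,0,0],"claw":40},{"dp":[0,0,0.03],"angular":[0,0,0],"claw":40}]' >/dev/null; python3 go.py .010
python3 -m inch '[{"dp":[0,0,0.01],"angular":[0,0,0],"claw":40},{"dp":[0,0,0.02],"angular":[0,0,0],"claw":40},{"dp":[0,0,0.02],"angular":[0,0,0],"claw":40},{"dp":[0,0,0.02],"angular":[0,0,0],"claw":40},{"dp":[0,0,0.02],"angular":[0,0,0],"claw":40}]' >/dev/null; python3 go.py .008
```

```text
in rim frame (tool axes) mm [  1.1  -0.8 -15.6] f [-1.2 -0.8  1.5] qd 0.002
dp [-0.0071, 0.0053, 0.037] ang [-0.0, 0.0004, 0.0003]
in rim frame (tool axes) mm [  1.6  -0.9 -12.9] f [-0.9 -0.2  1.3] qd 0.003
dp [-0.0103, 0.0061, 0.0329] ang [0.0001, 0.0006, 0.0003]
```

```bash
python3 -m inch '[{"dp":[-0.008,0.005,0.0],"angular":[0,0.0006,0],"claw":40},{"dp":[-0.008,0.005,0.01],"angular":[0,0.0006,0],"claw":40},{"dp":[-0.008,0.005,0.015],"angular":[0,0.0006,0],"claw":40},{"dp":[-0.008,0.005,0.015],"angular":[0,0.0006,0],"claw":40},{"dp":[-0.008,0.005,0.015],"angular":[0,0.0006,0],"claw":40}]' >/dev/null; python3 go.py .008
python3 -m inch '[{"dp":[0,0,0.005],"angular":[0,0,0],"claw":40},{"dp":[0,0,0.01],"angular":[0,0,0],"claw":40},{"dp":[0,0,0.01],"angular":[0,0,0],"claw":40},{"dp":[0,0,0.01],"angular":[0,0,0],"claw":40},{"dp":[0,0,0.01],"angular":[0,0,0],"claw":40}]' >/dev/null; python3 go.py .008
```

```text
in rim frame (tool axes) mm [  1.9  -0.9 -11.7] f [-1.7 -1.1 -0. ] qd 0.003
dp [-0.0125, 0.0062, 0.025] ang [0.0002, 0.0006, 0.0003]
in rim frame (tool axes) mm [  1.9  -1.1 -10.4] f [-1.6  0.1 -1.1] qd 0.002
dp [-0.0126, 0.0072, 0.0163] ang [0.0002, 0.0008, 0.0003]
```

```bash
python3 -m inch '[{"dp":[-0.005,0.003,0],"angular":[0,0.0008,0],"claw":40},{"dp":[-0.01,0.004,0],"angular":[0,0.0008,0],"claw":40},{"dp":[-0.012,0.004,0],"angular":[0,0.0008,0],"claw":40},{"dp":[-0.012,0.004,0],"angular":[0,0.0008,0],"claw":40},{"dp":[-0.012,0.004,0],"angular":[0,0.0008,0],"claw":40}]' >/dev/null; python3 go.py .008
python3 -m inch '[{"dp":[0,0,0.005],"angular":[0,0,0],"claw":40},{"dp":[0,0,0.01],"angular":[0,0,0],"claw":40},{"dp":[0,0,0.01],"angular":[0,0,0],"claw":40},{"dp":[0,0,0.01],"angular":[0,0,0],"claw":40},{"dp":[0,0,0.01],"angular":[0,0,0],"claw":40}]' >/dev/null; python3 go.py .008
```

```text
in rim frame (tool axes) mm [  2.1  -1.1 -11.5] f [-2.1 -1.   0.8] qd 0.001
dp [-0.014, 0.0073, 0.0236] ang [0.0004, 0.0005, 0.0004]
in rim frame (tool axes) mm [  2.1  -1.1 -10.3] f [-3.9 -1.5 -1.2] qd 0.001
dp [-0.0142, 0.0073, 0.0151] ang [0.0005, 0.0007, 0.0003]
```

Run:
```python
from h import *
from go import P,Rt,X,Y,Z
s=sensors.sense();print(s['q'].round(3),s['tau'].round(2),s['ft_torque'].round(2),s['ft_force'].round(2))
im=snapshot("wrist")[...,::-1].copy();T=wristT(s);cv2.imwrite("pics/w3raw.png",im)
sd=snapshot("side")[...,::-1];cv2.imwrite("pics/s3raw.png",sd)
cv2.polylines(im,[proj("wrist",circ(P,-Z,.04),T).astype(int)],1,(0,255,0),1)
cv2.polylines(im,[proj("wrist",circ(P-Z*(.0168+.0103)+X*.0021-Y*.0011,-Z,.0295),T).astype(int)],1,(0,0,255),1)
a=cv2.convertScaleAbs(cv2.resize(im[140:340,180:380],(600,600),interpolation=cv2.INTER_CUBIC),alpha=1.6)
cv2.imwrite("pics/w3.png",a)
```

```text
[-0.406  0.715  0.57   1.981 -1.1    0.234 -0.892] [ 1.310e+00 -4.912e+01  1.022e+01 -1.413e+01 -3.900e-01 -2.690e+00
 -1.000e-02] [0.72 1.1  0.12] [-3.31  2.76 -0.56]
```

View pics/w3.png

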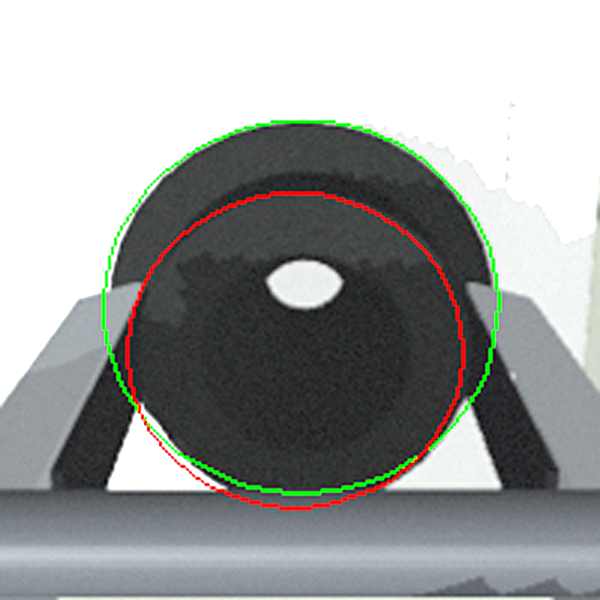

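The picture shows the medium collar entering slightly off-centre. The joints explain it: q5=-1.1 and q6=0.234 are at their limits. I'll back off along the axis and build a kinematic model to find a better arm posture.

```bash
python3 -m inch '[{"dp":[0,0,-0.02],"angular":[0,0,0],"claw":40},{"dp":[0,0,-0.06],"angular":[0,0,0],"claw":40},{"dp":[0,0,-0.12],"angular":[0,0,0],"claw":40},{"dp":[0,0,-0.2],"angular":[0,0,0],"claw":40},{"dp":[0,0,-0.28],"angular":[0,0,0],"claw":40}]' >/dev/null
python3 -m inch '[{"dp":[0,0,-0.05],"angular":[0,0,0],"claw":40},{"dp":[0,0,-0.1],"angular":[0,0,0],"claw":40},{"dp":[0,0,-0.15],"angular":[0,0,0],"claw":40},{"dp":[0,0,-0.15],"angular":[0,0,0],"claw":40},{"dp":[0,0,-0.15],"angular":[0,0,0],"claw":40}]' >/dev/null
cat > kin.py <<'E'
from h import *
import itertools
# SRS: z y z y z y z, tool z along last axis
def fk(q,L,sg,base=0.,last=0.):
    d,a,b,l,e,w=L;q=np.array(q)*sg
    A=lambda ax,t:R.from_euler(ax,t)
    r=A('z',q[0]+base);p=np.array([0,0,d]);r=r*A('y',q[1])*A('z',q[2]);p=p+r.apply([e,0,a])
    r=r*A('y',q[3]);p=p+r.apply([-e,0,0]);r=r*A('z',q[4]);p=p+r.apply([0,0,b]);r=r*A('y',q[5]);p=p+r.apply([w,0,0])
    r=r*A('z',q[6]+last);p=p+r.apply([0,0,l]);return p,r
E
python3 - <<'E'
from kin import *
s=sensors.sense();print(s['q'].round(3).tolist());
from go import go;go(.08)
D=[([1.27518016,.62923346,.03843091,1.51822472,-.02704186,.99633943,-.02001292],[.14798552,-.63232194,.20467275],[.993406321,.114643662,-8.3e-5,-8.4e-4]),
([-0.406,.715,.57,1.981,-1.1,.234,-.892],None,None),(s['q'],s['eef_pos'],s['tcp_rot'])]
P0=np.array([.678,-.0609,.104]);Rt=Rstand(-.3356);D[1]=(D[1][0],P0+Rt.apply([.0021,-.0011,-.0103]),Rt.as_quat())
np.save("D.npy",np.array([np.r_[a,b,c] for a,b,c in D]))
best=[]
for sg in itertools.product([1,-1],repeat=4):
  S=np.array([sg[0],1,sg[1],1,sg[2],1,sg[3]])
  for base in(0,np.pi):
   for last in(0,np.pi/2,np.pi,-np.pi/2):
    def f(L):
        r=[]
        for q,p,o in D:
            pp,rr=fk(q,L[:6],S,L[6],L[7]);r+=list(pp-p)+list(.3*(rr.inv()*R.from_quat(o)).as_rotvec())
        return r
    o=least_squares(f,[.3,.4,.4,.2,0,0,base,last]);best.append((o.cost,S.tolist(),o.x.round(4).tolist()))
best.sort(key=lambda t:t[0]);print(*best[:4],sep="\n")
E
```

```text
[-0.564, 0.64, 0.777, 2.007, -0.977, 0.357, -1.014]
in rim frame (tool axes) mm [  3.2  -1.3 -75.1] f [ 0.  -0.5  0.1] qd 0.019
dp [-0.0211, 0.0088, -0.0329] ang [0.0005, 0.0004, 0.0004]
(np.float64(3.460905166826425e-05), [-1, 1, -1, 1, -1, 1, -1], [0.2944, 0.538, 0.3396, 0.346, 0.0271, -0.012, -0.0396, 1.5343])
(np.float64(3.4609051668264793e-05), [-1, 1, -1, 1, -1, 1, -1], [0.2944, 0.538, 0.3396, 0.346, 0.0271, -0.012, -0.0396, 1.5343])
(np.float64(3.4609051668265024e-05), [-1, 1, -1, 1, -1, 1, -1], [0.2944, 0.538, 0.3396, 0.346, 0.0271, -0.012, -0.0396, -4.7489])
(np.float64(3.46090516682651e-05), [-1, 1, -1, 1, -1, 1, -1], [0.2944, 0.538, 0.3396, 0.346, 0.0271, -0.012, -0.0396, 1.5343])
```

```bash
cat > kin.py <<'E'
from h import *
def fk(q,o,full=False):
    q=np.array(q)*[-1,1,-1,1,-1,1,-1];p=np.zeros(3);r=R.identity();o=np.reshape(o,(8,3));pts=[]
    for i,(ax,t) in enumerate(zip("zyzyzyz",q)):
        p=p+r.apply(o[i]);r=r*R.from_euler(ax,t);pts.append(p)
    p=p+r.apply(o[7]);r=r*R.from_euler('z',np.pi/2);return (p,r,pts) if full else (p,r)
O0=np.zeros((8,3));O0[1,2]=.3;O0[3,2]=.5;O0[5,2]=.35;O0[7,2]=.34
def fit():
    D=np.load("D.npy")
    def f(o):
        r=[]
        for d in D: 
            p,rr=fk(d[:7],o);r+=list((p-d[7:10])/.0007)
        x=o.reshape(8,3);return r+list((x-O0)[[0,2,4,6]].ravel()*100)+list(x[:,:2].ravel()*15)+list(.3*(x-O0)[[1,3,5,7],2])
    s=least_squares(f,O0.ravel());return s.x,s
E
python3 - <<'E'
from kin import *
o,s=fit();print(o.reshape(8,3).round(3).tolist());D=np.load("D.npy")
for d in D:
    p,r=fk(d[:7],o);print((p-d[7:10])*1e3,(r.inv()*R.from_quat(d[10:14])).as_rotvec().round(4))
E
```

```text
[[-0.0, -0.0, 0.0], [0.001, -0.009, 0.351], [0.0, -0.0, 0.0], [0.006, -0.012, 0.556], [0.0, -0.0, 0.0], [-0.003, -0.005, 0.373], [-0.0, -0.0, 0.0], [-0.002, -0.003, 0.392]]
[0.0005736  0.00042064 0.00167899] [-0. -0. -0.]
[0.00327292 0.00231261 0.00311123] [0.0026 0.0042 0.002 ]
[-0.00295679 -0.00252002 -0.00479246] [-0.  0.  0.]
```

```bash
cat > ik.py <<'E'
from kin import *
from go import P,Rt,X,Y,Z
lo=np.array([-3.06,-.37,-1.25,.18,-1.1,.23,-2.94]);hi=np.array([3.06,2.12,1.32,2.47,4.24,1.98,2.94])
o,_=fit()
def ik(p,Rg,q0,qn,wn=.02,spin=True,lim=True):
    def f(q):
        a,r=fk(q,o);e=(Rg.inv()*r).as_rotvec()
        return np.r_[(a-p)*100,e[:2]*30,(0 if spin else 30)*e[2],wn*(q-qn)]
    m=.02 if lim else -9
    return least_squares(f,np.clip(q0,lo+m+.001,hi-m-.001),bounds=(lo+m,hi-m)).x
if __name__=="__main__":
    qc=sensors.sense()['q'];rng=np.random.default_rng(0);S=[]
    for h in(.006,.08):
      S=[]
      for k in range(150):
        q0=rng.uniform(lo,hi);q=ik(P-h*Z,Rt,q0,q0,.01);a,r=fk(q,o)
        if np.linalg.norm(a-(P-h*Z))<.002 and np.linalg.norm((Rt.inv()*r).as_rotvec()[:2])<.01:
            mg=np.minimum(q-lo,hi-q)[[1,2,3,4,5]].min();S.append((mg,q.round(2).tolist(),np.degrees((Rt.inv()*r).as_rotvec()[2]).round()))
      S.sort(key=lambda t:-t[0]);print(h,len(S))
      for t in S[:8]: print(t[0].round(2),*t[1:])
      neg=[t for t in S if t[1][4]<0][:3];print("neg j5",*neg,sep="\n")
E
python3 ik.py
```

```text
0.006 102
0.43 [0.46, 0.77, -0.77, 2.01, 1.52, 0.66, -0.85] -140.0
0.42 [0.46, 0.76, -0.76, 2.0, 1.52, 0.65, 0.51] 143.0
0.41 [0.45, 0.76, -0.74, 2.01, 1.52, 0.64, -0.25] -174.0
0.4 [0.44, 0.76, -0.74, 2.0, 1.5, 0.63, -2.19] -63.0
0.4 [0.51, 0.8, -0.85, 2.0, 1.53, 0.72, 1.17] 105.0
0.4 [0.51, 0.8, -0.85, 1.99, 1.53, 0.72, 1.62] 80.0
0.39 [0.44, 0.75, -0.73, 2.01, 1.51, 0.62, 0.22] 159.0
0.39 [0.5, 0.81, -0.86, 2.0, 1.54, 0.73, -2.13] -66.0
neg j5
0.08 115
0.42 [0.49, 0.62, -0.82, 2.03, 1.31, 0.65, -0.25] -166.0
0.42 [0.49, 0.63, -0.83, 2.02, 1.31, 0.67, -1.87] -73.0
0.42 [0.5, 0.63, -0.83, 2.02, 1.31, 0.66, 1.29] 107.0
0.4 [0.47, 0.61, -0.77, 2.03, 1.29, 0.63, 1.06] 121.0
0.38 [0.52, 0.64, -0.87, 2.02, 1.32, 0.69, 2.11] 60.0
0.38 [0.44, 0.6, -0.74, 2.02, 1.27, 0.61, 2.87] 18.0
0.36 [0.42, 0.59, -0.7, 2.03, 1.26, 0.59, -1.91] -68.0
0.35 [0.41, 0.59, -0.69, 2.02, 1.24, 0.58, -2.83] -15.0
neg j5
(np.float64(0.09376500441209065), [-0.55, 0.61, 0.75, 2.04, -0.97, 0.32, 1.63], np.float64(-151.0))
(np.float64(0.06035430129894001), [-0.52, 0.59, 0.68, 2.03, -0.85, 0.29, 0.26], np.float64(-80.0))
(np.float64(0.04590793072111196), [-0.49, 0.58, 0.64, 2.02, -0.77, 0.28, -0.62], np.float64(-33.0))
```

```bash
cat > sim.py <<'E'
from ik import *
from scipy.spatial.transform import Slerp
def jac(q):
    a,r=fk(q,o);J=np.zeros((6,7))
    for i in range(7):
        d=q.copy();d[i]+=1e-5;b,s=fk(d,o);J[:3,i]=(b-a)/1e-5;J[3:,i]=(s*r.inv()).as_rotvec()/1e-5
    return J
def follow(q,p,Rg,n=60,lam=.0,qn=None,kn=0.0,w=1.):
    a,r=fk(q,o);sl=Slerp([0,1],R.concatenate([r,Rg]));
    W=np.diag([1,1,1,w,w,w])
    for t in np.linspace(0,1,n+1)[1:]:
        b,s=fk(q,o);e=np.r_[a+(np.array(p)-a)*t-b,(sl(t)*s.inv()).as_rotvec()];J=jac(q)
        Ji=J.T@np.linalg.inv(J@J.T+lam**2*np.eye(6));dq=Ji@e
        if qn is not None: dq+=(np.eye(7)-Ji@J)@(kn*(qn-q))
        q=np.clip(q+dq,lo+.004,hi-.004)
    return q
if __name__=="__main__":
    D=np.load("D.npy")
    mid=(lo+hi)/2
    for nm,kw in(("pinv",{}),("damp",dict(lam=.1)),("toStart",dict(qn=D[0,:7],kn=.05)),("mid",dict(qn=mid,kn=.02))):
        q=D[0,:7].copy();Rd=Rdown(.23);Q=[]
        for p,Rg in(([.4528,-.3338,.14],Rd),([.4526,-.3335,.0372],Rd),([.4521,-.3331,.157],Rd),([.5466,-.1903,.188],R.from_quat([.991,-.135,.001,-.002])),([.5731,-.0618,.1825],R.from_quat([.97,-.162,.181,.032])),(P-.0755*Z,Rt),(P-.0103*Z+.0021*X,Rt),(P-.0751*Z+.0032*X,Rt)):
            q=follow(q,p,Rg,**kw);Q.append(q.round(2))
        print(nm,*Q[3:],sep="\n ")
    print(D[1:,:7].round(2))
E
python3 sim.py
```

```text
pinv
 [ 0.16  0.56  0.21  1.74 -0.15  0.86 -1.41]
 [-0.28  0.44  0.35  2.14 -0.13  0.24 -1.76]
 [-0.31  0.54  0.37  2.03 -0.17  0.23 -1.78]
 [-0.24  0.66  0.31  2.   -0.3   0.23 -1.65]
 [-0.34  0.55  0.42  2.02 -0.3   0.23 -1.65]
damp
 [ 0.16  0.56  0.21  1.74 -0.15  0.86 -1.41]
 [-0.28  0.44  0.35  2.14 -0.14  0.24 -1.76]
 [-0.31  0.54  0.37  2.02 -0.17  0.23 -1.78]
 [-0.25  0.65  0.31  1.99 -0.28  0.23 -1.67]
 [-0.34  0.55  0.41  2.02 -0.28  0.23 -1.67]
toStart
 [ 0.16  0.56  0.21  1.74 -0.15  0.86 -1.41]
 [-0.36  0.46  0.46  2.14 -0.35  0.25 -1.55]
 [-0.43  0.57  0.55  2.02 -0.63  0.24 -1.34]
 [-0.32  0.68  0.43  1.99 -0.83  0.23 -1.14]
 [-0.44  0.58  0.57  2.01 -0.66  0.25 -1.31]
mid
 [ 0.27  0.55  0.04  1.74 -0.03  0.85 -1.52]
 [-0.23  0.43  0.28  2.14  0.02  0.24 -1.91]
 [-0.28  0.53  0.32  2.03 -0.04  0.23 -1.9 ]
 [-0.22  0.65  0.28  2.   -0.11  0.23 -1.83]
 [-0.29  0.54  0.34  2.02 -0.09  0.23 -1.86]
[[-0.41  0.72  0.57  1.98 -1.1   0.23 -0.89]
 [-0.56  0.64  0.78  2.01 -0.98  0.36 -1.01]]
```

```bash
cat > cand.py <<'E'
from sim import *
from itertools import product
qc=sensors.sense()['q'];D0=np.load("D.npy")[0,:7];mid=(lo+hi)/2
res=[]
for lat,th1,sp in product((0,),(0.,.6,1.1),(-3.,-2.,-1.,0,1.,2.,3.)):
    out=[]
    for kw in({},dict(qn=D0,kn=.03)):
        q=qc.copy();Rc=R.from_quat(sensors.sense()['tcp_rot']);Z_=lambda a:R.from_euler('z',a)
        path=[([.56,-.02,.2],Rdown(-.34))]
        ns=max(1,int(np.ceil(abs(sp)/1.)))
        for k in range(1,ns+1): path.append(([.56,-.02,.2],Rdown(-.34+th1*k/ns)*Z_(sp*k/ns)))
        path.append(([.58,-.02,.2],Rstand(-.34+th1)*Z_(sp)))
        path.append((P-.075*Z,Rt*Z_(sp)));path.append((P-.006*Z,Rt*Z_(sp)))
        Q=[]
        for p,Rg in path:
            q=follow(q,p,Rg,n=30,**kw);Q.append(q)
        a,r=fk(q,o);er=np.linalg.norm(a-(P-.006*Z))+np.linalg.norm((Rt.inv()*r).as_rotvec()[:2])*.1
        out.append((er.round(4),np.minimum(q-lo,hi-q)[1:].min().round(2),Q[-3].round(2),q.round(2)))
    print(th1,sp,*out,sep="\n  ")
E
python3 cand.py
```

```text
0.0
  -3.0
  (np.float64(0.0855), np.float64(0.0), array([-0.43,  0.41,  0.39,  2.19,  0.14,  0.23,  0.86]), array([-0.19,  0.65,  0.23,  2.02,  0.16,  0.23,  0.9 ]))
  (np.float64(0.0065), np.float64(0.0), array([ 0.06,  0.39, -0.26,  2.18,  1.03,  0.35, -0.01]), array([ 0.04,  0.65, -0.1 ,  2.02,  1.27,  0.23, -0.15]))
0.0
  -2.0
  (np.float64(0.0751), np.float64(0.0), array([-0.53,  0.43,  0.53,  2.18, -0.2 ,  0.23,  0.19]), array([-0.25,  0.66,  0.31,  2.01, -0.36,  0.23,  0.4 ]))
  (np.float64(0.0736), np.float64(0.0), array([-0.23,  0.39,  0.12,  2.18,  0.69,  0.23, -0.68]), array([-0.15,  0.65,  0.17,  2.02,  0.59,  0.23, -0.52]))
0.0
  -1.0
  (np.float64(0.0526), np.float64(0.0), array([-0.62,  0.46,  0.67,  2.17, -0.54,  0.23, -0.47]), array([-0.31,  0.68,  0.4 ,  2.  , -0.81,  0.23, -0.16]))
  (np.float64(0.0723), np.float64(0.0), array([-0.42,  0.41,  0.38,  2.17,  0.18,  0.23, -1.19]), array([-0.23,  0.66,  0.29,  2.01, -0.18,  0.23, -0.77]))
0.0
  0
  (np.float64(0.0172), np.float64(0.0), array([-0.74,  0.53,  0.88,  2.16, -0.92,  0.31, -1.1 ]), array([-0.38,  0.71,  0.5
[... 4964 characters left out ...]
rray([-0.36,  0.71,  0.51,  1.99, -1.1 ,  0.23, -1.88]))
1.1
  2.0
  (np.float64(0.0249), np.float64(0.0), array([-0.34,  0.61,  0.89,  2.02, -1.1 ,  0.95, -1.53]), array([-0.36,  0.7 ,  0.5 ,  2.  , -1.1 ,  0.23, -2.86]))
  (np.float64(0.0214), np.float64(0.0), array([ 0.1 ,  0.46,  0.19,  2.02, -0.86,  0.61, -1.84]), array([-0.36,  0.71,  0.52,  2.  , -1.1 ,  0.23, -2.84]))
1.1
  3.0
  (np.float64(0.2061), np.float64(0.0), array([-0.37,  0.63,  0.95,  2.03, -1.1 ,  0.99, -2.51]), array([-0.61,  1.04,  1.32,  1.97, -1.1 ,  1.04, -2.94]))
  (np.float64(0.1957), np.float64(0.0), array([-0.23,  0.54,  0.69,  2.03, -1.1 ,  0.83, -2.6 ]), array([-0.61,  1.02,  1.31,  1.96, -1.1 ,  1.  , -2.94]))
```

```bash
sed -i 's/product((0,),.*/product((0,),(0.,.6),(-3.5,-4.,-4.5,-5.,-5.5)):/; s/out.append(.*/out.append((er.round(4),np.minimum(q-lo,hi-q)[1:].min().round(2),*[x.round(2).tolist() for x in (Q[-4],q)]))/' cand.py; python3 cand.py
```

```text
0.0
  -3.5
  (np.float64(0.081), np.float64(0.0), [0.01, 0.5, -0.03, 1.79, 0.02, 0.85, 1.56], [-0.16, 0.65, 0.2, 2.02, 0.42, 0.23, 1.16])
  (np.float64(0.0), np.float64(0.16), [0.49, 0.61, -0.78, 1.78, 0.51, 0.97, 1.09], [0.24, 0.67, -0.39, 2.01, 1.42, 0.39, 0.25])
0.0
  -4.0
  (np.float64(0.0709), np.float64(0.0), [0.11, 0.51, -0.17, 1.78, 0.11, 0.86, 1.98], [-0.13, 0.64, 0.15, 2.02, 0.66, 0.23, 1.42])
  (np.float64(0.0), np.float64(0.24), [0.56, 0.65, -0.91, 1.77, 0.59, 1.02, 1.51], [0.31, 0.69, -0.51, 2.01, 1.45, 0.47, 0.74])
0.0
  -4.5
  (np.float64(0.0567), np.float64(0.0), [0.2, 0.52, -0.31, 1.78, 0.2, 0.88, 2.39], [-0.09, 0.64, 0.09, 2.01, 0.87, 0.23, 1.72])
  (np.float64(0.0), np.float64(0.29), [0.61, 0.7, -1.03, 1.77, 0.68, 1.07, 1.93], [0.36, 0.71, -0.59, 2.0, 1.46, 0.52, 1.24])
0.0
  -5.0
  (np.float64(0.041), np.float64(0.0), [0.29, 0.54, -0.45, 1.77, 0.29, 0.9, 2.8], [-0.05, 0.64, 0.03, 2.01, 1.01, 0.23, 2.09])
  (np.float64(0.0), np.float64(0.33), [0.66, 0.76, -1.14, 1.76, 0.76, 1.14, 2.36], [0.39, 0.73, -0.64, 2.0, 1.47, 0.56, 1.74])
0.0
  -5.5
  (np.float64(0.0), np.f
[... 857 characters left out ...]
89], [-0.15, 0.64, 0.18, 2.01, 0.5, 0.23, 2.08])
  (np.float64(0.0), np.float64(0.3), [0.66, 0.77, -1.16, 1.76, 0.77, 1.15, 2.44], [0.37, 0.72, -0.6, 2.0, 1.47, 0.53, 1.24])
0.6
  -5.0
  (np.float64(0.0), np.float64(0.06), [0.56, 0.66, -0.93, 1.76, 0.61, 1.03, 2.94], [0.12, 0.65, -0.22, 2.0, 1.31, 0.29, 1.83])
  (np.float64(0.0), np.float64(0.34), [0.69, 0.82, -1.25, 1.76, 0.84, 1.21, 2.88], [0.4, 0.73, -0.65, 2.0, 1.48, 0.57, 1.74])
0.6
  -5.5
  (np.float64(0.0), np.float64(0.3), [0.73, 0.9, -1.25, 1.79, 0.95, 1.32, 2.94], [0.55, 0.84, -0.95, 1.99, 1.55, 0.8, 2.23])
  (np.float64(0.0), np.float64(0.37), [0.73, 0.89, -1.25, 1.79, 0.94, 1.31, 2.94], [0.42, 0.74, -0.69, 1.99, 1.48, 0.6, 2.24])
```

```bash
python3 -c "
from h import *
plan([.56,-.02,.2],Rdown(-.34))"
```

```text
dp [-0.5063, 0.0106, -0.4302] ang [0.0004, -0.069, 0.0009]
```

```bash
python3 -m inch '[{"dp":[-0.1,0,-0.1],"angular":[0,-0.012,0],"claw":40},{"dp":[-0.2,0,-0.2],"angular":[0,-0.026,0],"claw":40},{"dp":[-0.32,0.01,-0.3],"angular":[0,-0.04,0],"claw":40},{"dp":[-0.42,0.01,-0.38],"angular":[0,-0.055,0],"claw":40},{"dp":[-0.506,0.01,-0.43],"angular":[0,-0.069,0],"claw":40}]' | grep eef
R='q'; 
python3 -m inch '[{"dp":[0,0,0],"angular":[0,0,-0.0195],"claw":40},{"dp":[0,0,0],"angular":[0,0,-0.039],"claw":40},{"dp":[0,0,0],"angular":[0,0,-0.0585],"claw":40},{"dp":[0,0,0],"angular":[0,0,-0.078],"claw":40},{"dp":[0,0,0],"angular":[0,0,-0.0975],"claw":40}]' | grep eef
python3 -m inch '[{"dp":[0,0,0],"angular":[0,0,-0.0195],"claw":40},{"dp":[0,0,0],"angular":[0,0,-0.039],"claw":40},{"dp":[0,0,0],"angular":[0,0,-0.0585],"claw":40},{"dp":[0,0,0],"angular":[0,0,-0.078],"claw":40},{"dp":[0,0,0],"angular":[0,0,-0.0975],"claw":40}]' | grep eef
python3 -c "
from h import *
s=sensors.sense();print(s['q'].round(2),s['eef_pos'].round(3))"
python3 -m inch '[{"dp":[0,0,0],"angular":[0,0,-0.0195],"claw":40},{"dp":[0,0,0],"angular":[0,0,-0.039],"claw":40},{"dp":[0,0,0],"angular":[0,0,-0.0585],"claw":40},{"dp":[0,0,0],"angular":[0,0,-0.078],"claw":40},{"dp":[0,0,0],"angular":[0,0,-0.0975],"claw":40}]' | grep eef
python3 -m inch '[{"dp":[0,0,0],"angular":[0,0,-0.0195],"claw":40},{"dp":[0,0,0],"angular":[0,0,-0.039],"claw":40},{"dp":[0,0,0],"angular":[0,0,-0.0585],"claw":40},{"dp":[0,0,0],"angular":[0,0,-0.078],"claw":40},{"dp":[0,0,0],"angular":[0,0,-0.0975],"claw":40}]' | grep eef
python3 -c "
from h import *
s=sensors.sense();print(s['q'].round(2),s['eef_pos'].round(3),s['t'],s['width'])"
```

```text
eef_pos: [0.5592, -0.0198, 0.2005]
eef_pos: [0.56, -0.0202, 0.1991]
eef_pos: [0.56, -0.0202, 0.1992]
[-0.42  0.58  0.63  1.79 -0.41  0.91 -0.28] [ 0.56  -0.02   0.199]
eef_pos: [0.56, -0.0202, 0.1991]
eef_pos: [0.56, -0.0202, 0.1992]
[-0.2   0.52  0.28  1.78 -0.17  0.86  0.71] [ 0.56  -0.02   0.199] 12.1167 0.058725339998716694
```

```bash
python3 -m inch '[{"dp":[0,0,0],"angular":[0,0,-0.0195],"claw":40},{"dp":[0,0,0],"angular":[0,0,-0.039],"claw":40},{"dp":[0,0,0],"angular":[0,0,-0.0585],"claw":40},{"dp":[0,0,0],"angular":[0,0,-0.078],"claw":40},{"dp":[0,0,0],"angular":[0,0,-0.0975],"claw":40}]' >/dev/null
python3 -m inch '[{"dp":[0,0,0],"angular":[0,0,-0.0195],"claw":40},{"dp":[0,0,0],"angular":[0,0,-0.039],"claw":40},{"dp":[0,0,0],"angular":[0,0,-0.0585],"claw":40},{"dp":[0,0,0],"angular":[0,0,-0.078],"claw":40},{"dp":[0,0,0],"angular":[0,0,-0.0975],"claw":40}]' >/dev/null
python3 -m inch '[{"dp":[0,0,0],"angular":[0,0,-0.0195],"claw":40},{"dp":[0,0,0],"angular":[0,0,-0.039],"claw":40},{"dp":[0,0,0],"angular":[0,0,-0.0585],"claw":40},{"dp":[0,0,0],"angular":[0,0,-0.078],"claw":40},{"dp":[0,0,0],"angular":[0,0,-0.0975],"claw":40}]' >/dev/null
python3 -m inch '[{"dp":[0,0,0],"angular":[0,0,-0.0195],"claw":40},{"dp":[0,0,0],"angular":[0,0,-0.039],"claw":40},{"dp":[0,0,0],"angular":[0,0,-0.0585],"claw":40},{"dp":[0,0,0],"angular":[0,0,-0.078],"claw":40},{"dp":[0,0,0],"angular":[0,0,-0.0975],"claw":40}]' >/dev/null
python3 -c "
from h import *
s=sensors.sense();print(s['q'].round(2),s['eef_pos'].round(3))"
python3 -m inch '[{"dp":[0,0,0],"angular":[0,0,-0.0195],"claw":40},{"dp":[0,0,0],"angular":[0,0,-0.039],"claw":40},{"dp":[0,0,0],"angular":[0,0,-0.0585],"claw":40},{"dp":[0,0,0],"angular":[0,0,-0.078],"claw":40},{"dp":[0,0,0],"angular":[0,0,-0.0975],"claw":40}]' | grep eef
python3 - <<'E'
from sim import *
s=sensors.sense();print(s['q'].round(2),s['eef_pos'].round(3),s['t'])
Rc=R.from_quat(s['tcp_rot']);sp=(Rdown(-.3356).inv()*Rc).as_rotvec()[2];print("spin",sp)
for S in(sp,sp-.6,sp+.6,sp+1.2):
    q=s['q'].copy();Rg=Rt*R.from_euler('z',S)
    for p in(P-.1*Z,P-.075*Z,P-.006*Z): q=follow(q,p,Rg,n=30)
    print(S,q.round(2))
E
```

```text
[ 0.25  0.53 -0.41  1.77  0.26  0.9   2.73] [ 0.56  -0.02   0.199]
eef_pos: [0.5602, -0.0202, 0.2001]
[ 0.6   0.7  -1.04  1.76  0.68  1.09  2.94] [ 0.56 -0.02  0.2 ] 14.2
spin 0.7722818890646865
0.7722818890646865 [ 0.42  0.74 -0.69  1.99  1.48  0.6   2.25]
0.17228188906468656 [ 0.59  0.88 -1.02  1.99  1.57  0.87  2.84]
1.3722818890646864 [ 0.29  0.69 -0.47  2.    1.42  0.45  1.67]
1.9722818890646865 [ 0.09  0.65 -0.16  2.01  1.29  0.26  1.16]
```

```bash
cat > go.py <<'E'
import sys
from h import *
P=np.array([.678,-.0609,.104]);Rt=Rstand(-.3356);X,Y,Z=Rt.as_matrix().T
SP=.7723;Rg=Rt*R.from_euler('z',SP)
def go(h,dx=0,dy=0): 
    s=sensors.sense();e=Rt.inv().apply(s['eef_pos']-P);print("rim frame mm",(e*1e3).round(1),"f",(Rt.inv().apply(s['ft_force'])).round(1),"qd",abs(s['qd']).max().round(3),"q",s['q'][2:].round(2),"t",s['t'])
    plan(P-h*Z+dx*X+dy*Y,Rg)
if __name__=="__main__": go(*map(float,sys.argv[1:]))
E
python3 go.py .1
```

```text
rim frame mm [ -72.3    0.4 -139.8] f [-2.3 -0.6  2.7] qd 2.216 q [-1.04  1.76  0.68  1.09  2.94] t 14.2
dp [0.3913, -0.3852, 0.0374] ang [0.0487, 0.0492, 0.0001]
```

```bash
python3 -m inch '[{"dp":[0,0,0],"angular":[0,0,0],"claw":40},{"dp":[0.07,-0.07,0],"angular":[0.01,0.01,0],"claw":40},{"dp":[0.15,-0.15,0],"angular":[0.022,0.022,0],"claw":40},{"dp":[0.25,-0.24,0],"angular":[0.034,0.034,0],"claw":40},{"dp":[0.34,-0.33,0.02],"angular":[0.045,0.045,0],"claw":40}]' >/dev/null
python3 go.py .075
python3 -m inch '[{"dp":[0.05,-0.05,0.02],"angular":[0.0037,0.004,0],"claw":40},{"dp":[0.05,-0.05,0.02],"angular":[0.0037,0.004,0],"claw":40},{"dp":[0.05,-0.05,0.02],"angular":[0.0037,0.004,0],"claw":40},{"dp":[0.05,-0.05,0.02],"angular":[0.0037,0.004,0],"claw":40},{"dp":[0.05,-0.05,0.02],"angular":[0.0037,0.004,0],"claw":40}]' >/dev/null
python3 go.py .06
```

```text
rim frame mm [  -9.2    2.1 -106.8] f [ 0.6 -0.3  1.4] qd 1.923 q [-0.83  1.99  1.12  0.68  2.53] t 14.6167
dp [0.0385, -0.0583, 0.2097] ang [0.0039, 0.0038, -0.0014]
rim frame mm [   0.6    0.8 -103.2] f [-1.   0.1  1. ] qd 0.013 q [-0.81  1.99  1.17  0.67  2.49] t 15.0333
dp [-0.0057, -0.0024, 0.2879] ang [0.0007, 0.0003, -0.0008]
```

```bash
python3 -m inch '[{"dp":[-0.006,-0.002,0.06],"angular":[0.0007,0.0003,-0.0008],"claw":40},{"dp":[-0.006,-0.002,0.15],"angular":[0.0007,0.0003,-0.0008],"claw":40},{"dp":[-0.006,-0.002,0.27],"angular":[0.0007,0.0003,-0.0008],"claw":40},{"dp":[-0.006,-0.002,0.36],"angular":[0.0007,0.0003,-0.0008],"claw":40},{"dp":[-0.006,-0.002,0.42],"angular":[0.0007,0.0003,-0.0008],"claw":40}]' >/dev/null
python3 go.py .02
python3 -m inch '[{"dp":[0,0,0.03],"angular":[0,0,0],"claw":40},{"dp":[0,0,0.07],"angular":[0,0,0],"claw":40},{"dp":[0,0,0.11],"angular":[0,0,0],"claw":40},{"dp":[0,0,0.13],"angular":[0,0,0],"claw":40},{"dp":[0,0,0.13],"angular":[0,0,0],"claw":40}]' >/dev/null
python3 go.py .014
```

```text
rim frame mm [ -0.8   0.6 -38.7] f [ 0.5  0.4 -0.3] qd 0.276 q [-0.72  1.98  1.36  0.62  2.35] t 15.45
dp [0.0013, -0.0067, 0.1244] ang [0.0002, 0.0001, -0.0]
rim frame mm [ -0.5  -0.  -20.3] f [ 1.2 -0.6  1.4] qd 0.012 q [-0.7   1.98  1.41  0.61  2.31] t 15.8667
dp [0.0027, -0.0023, 0.0417] ang [-0.0, 0.0, 0.0002]
```

Now within 0.5 mm of the axis. Stepping down gently.

```bash
python3 -m inch '[{"dp":[0.002,-0.002,0.01],"angular":[0,0,0],"claw":40},{"dp":[0.002,-0.002,0.02],"angular":[0,0,0],"claw":40},{"dp":[0.002,-0.002,0.035],"angular":[0,0,0],"claw":40},{"dp":[0.002,-0.002,0.04],"angular":[0,0,0],"claw":40},{"dp":[0.002,-0.002,0.04],"angular":[0,0,0],"claw":40}]' >/dev/null
python3 go.py .011
python3 -m inch '[{"dp":[0,0,0.01],"angular":[0,0,0],"claw":40},{"dp":[0,0,0.02],"angular":[0,0,0],"claw":40},{"dp":[0,0,0.02],"angular":[0,0,0],"claw":40},{"dp":[0,0,0.02],"angular":[0,0,0],"claw":40},{"dp":[0,0,0.02],"angular":[0,0,0],"claw":40}]' >/dev/null
python3 go.py .009
python3 -m inch '[{"dp":[0,0,0.005],"angular":[0,0,0],"claw":40},{"dp":[0,0,0.013],"angular":[0,0,0],"claw":40},{"dp":[0,0,0.013],"angular":[0,0,0],"claw":40},{"dp":[0,0,0.013],"angular":[0,0,0],"claw":40},{"dp":[0,0,0.013],"angular":[0,0,0],"claw":40}]' >/dev/null
python3 go.py .007
```

```text
rim frame mm [ -0.   -0.1 -14.6] f [-0.4 -0.5  1.3] qd 0.005 q [-0.7   1.97  1.42  0.61  2.3 ] t 16.2833
dp [0.0005, 0.0005, 0.0237] ang [-0.0001, -0.0, 0.0003]
rim frame mm [  0.1  -0.7 -11.8] f [ 0.5 -1.1 -0.1] qd 0.001 q [-0.69  1.97  1.43  0.61  2.3 ] t 16.7
dp [0.0026, 0.0038, 0.0185] ang [-0.0002, 0.0, 0.0003]
rim frame mm [ 0.1 -0.9 -9.9] f [-0.1 -2.3 -0.8] qd 0.002 q [-0.69  1.97  1.43  0.6   2.29] t 17.1167
dp [0.0034, 0.0047, 0.019] ang [-0.0002, 0.0001, 0.0003]
```

```bash
python3 -m inch '[{"dp":[-0.003,-0.003,0],"angular":[0,0,0],"claw":40},{"dp":[-0.006,-0.006,0],"angular":[0,0,0],"claw":40},{"dp":[-0.006,-0.006,0],"angular":[0,0,0],"claw":40},{"dp":[-0.006,-0.006,0],"angular":[0,0,0],"claw":40},{"dp":[-0.006,-0.006,0],"angular":[0,0,0],"claw":40}]' >/dev/null
python3 go.py .007
python3 -m inch '[{"dp":[0,0,0.005],"angular":[0,0,0],"claw":40},{"dp":[0,0,0.01],"angular":[0,0,0],"claw":40},{"dp":[0,0,0.01],"angular":[0,0,0],"claw":40},{"dp":[0,0,0.01],"angular":[0,0,0],"claw":40},{"dp":[0,0,0.01],"angular":[0,0,0],"claw":40}]' >/dev/null
python3 go.py .007
```

```text
rim frame mm [ 0.  -1.2 -9.6] f [-0.6 -2.5 -0.1] qd 0.002 q [-0.69  1.97  1.43  0.61  2.29] t 17.5333
dp [0.0056, 0.0059, 0.0174] ang [-0.0, -0.0, 0.0003]
rim frame mm [ 0.  -1.6 -8.2] f [ 0.6 -1.4 -1.3] qd 0.001 q [-0.69  1.97  1.44  0.61  2.29] t 17.95
dp [0.0071, 0.0076, 0.0082] ang [-0.0001, -0.0, 0.0003]
```

```bash
python3 -m inch '[{"dp":[-0.003,-0.003,0],"angular":[0,0,0],"claw":40},{"dp":[-0.003,-0.003,0.003],"angular":[0,0,0],"claw":40},{"dp":[-0.003,-0.003,0.003],"angular":[0,0,0],"claw":66},{"dp":[-0.003,-0.003,0.003],"angular":[0,0,0],"claw":70},{"dp":[-0.003,-0.003,0.003],"angular":[0,0,0],"claw":76}]'
python3 -m inch '[{"dp":[0,0,0],"angular":[0,0,0],"claw":80},{"dp":[0,0,0],"angular":[0,0,0],"claw":84},{"dp":[0,0,0],"angular":[0,0,0],"claw":84},{"dp":[0,0,-0.05],"angular":[0,0,0],"claw":84},{"dp":[0,0,-0.1],"angular":[0,0,0],"claw":84}]'
python3 -m inch '[{"dp":[0,0,-0.1],"angular":[0,0,0],"claw":84},{"dp":[0,0,-0.3],"angular":[0,0,0],"claw":84},{"dp":[0,0,-0.5],"angular":[0,0,0],"claw":84},{"dp":[0,0,-0.6],"angular":[0,0,0],"claw":84},{"dp":[0,0,-0.6],"angular":[0,0,0],"claw":84}]'
python3 - <<'E'
from go import *
s=sensors.sense();im=snapshot("wrist")[...,::-1].copy();T=wristT(s);cv2.imwrite("pics/w4raw.png",im);np.savez("w4.npz",T=T)
cv2.polylines(im,[proj("wrist",circ(P,-Z,.04),T).astype(int)],1,(0,255,0),1)
cv2.polylines(im,[proj("wrist",circ(P-Z*.023,-Z,.0295),T).astype(int)],1,(0,0,255),1)
cv2.imwrite("pics/w4.png",cv2.convertScaleAbs(im,alpha=1.5));go(.1)
E
```

```text
t: 18.37
eef_pos: [0.6753, -0.0586, 0.1108]
tcp_rot: [0.831, -0.513, 0.212, -0.046]
ft_force: [0.1, 0.1, -0.3]
width: 0.0691
grip_force: 0.0
t: 18.78
eef_pos: [0.6691, -0.0557, 0.1247]
tcp_rot: [0.831, -0.513, 0.211, -0.047]
ft_force: [0.2, -0.1, 0.5]
width: 0.079
grip_force: 0.0
t: 19.2
eef_pos: [0.6344, -0.0417, 0.2106]
tcp_rot: [0.831, -0.512, 0.214, -0.048]
ft_force: [1.1, 0.2, 0.9]
width: 0.079
grip_force: 0.0
rim frame mm [   1.3   -2.7 -114.9] f [0.5 0.2 0.1] qd 0.049 q [-0.82  1.99  1.16  0.67  2.5 ] t 19.25
dp [0.0057, 0.0193, 0.099] ang [-0.0006, -0.0004, 0.0003]
```

View pics/w4.png

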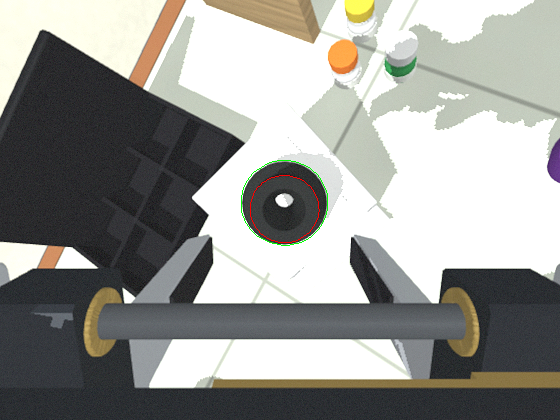

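The medium collar sits in the big one at about (285,207), near the predicted seated circle. One enlarged crop will measure its rim.

Run:
```python
from go import *
im=cv2.imread("pics/w4raw.png");T=np.load("w4.npz")["T"]
x,y,w,k=235,150,100,4
a=cv2.convertScaleAbs(cv2.resize(cv2.GaussianBlur(im,(3,3),0)[y:y+w,x:x+w],None,fx=k,fy=k,interpolation=cv2.INTER_CUBIC),alpha=4,beta=-60);b=a.copy()
for c,r,col in((P,.04,(0,255,0)),(P-Z*.023,.0295,(0,0,255)),(P-Z*.023,.0185,(0,255,255))):
    cv2.polylines(b,[((proj("wrist",circ(c,-Z,r),T)-[x,y]+.5)*k).astype(int)],1,col,1)
cv2.imwrite("pics/c4.png",np.hstack([a,b]))
```

```text
(no output)
```

View pics/c4.png

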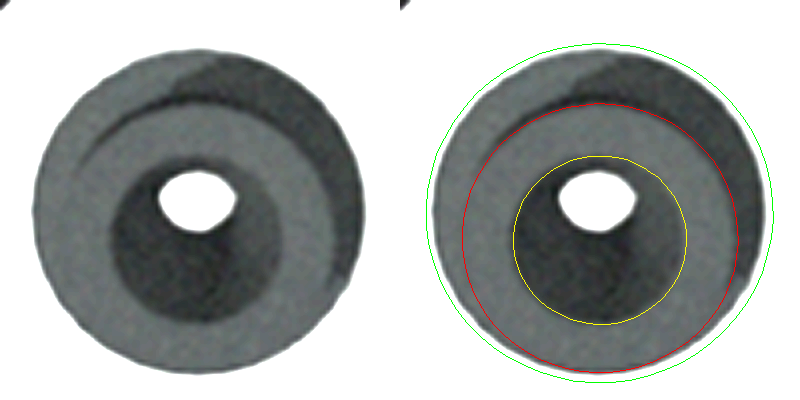

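The medium collar is seated concentric: bore (195,240) against predicted (200,240) in the 4x crop, so about 1 mm off. Next is the small collar; I'll check the arm posture for that trip first.

Run:
```python
from sim import *
from go import Rg
s=sensors.sense()
for yaw in(-1.1,-.8,-.5,-.2):
    q=s['q'].copy();Q=[]
    for p,g in(([.56,.05,.2],Rdown((-1.108+yaw)/2)),([.492,.2946,.14],Rdown(yaw)),([.492,.2946,.03],Rdown(yaw)),([.492,.2946,.2],Rdown(yaw)),([.56,.05,.22],Rdown((-1.108+yaw)/2)),(P-.1*Z,Rg),(P-.03*Z,Rg)):
        q=follow(q,p,g,n=30);Q.append(q.round(2).tolist())
    print(yaw,Q[1],Q[2],Q[-1],sep="\n ")
plan([.56,.05,.22],Rdown(-.8));
```

```text
-1.1
 [-0.03, 0.77, -0.91, 1.79, 0.73, 0.96, 2.35]
 [-0.11, 0.9, -0.78, 1.86, 0.9, 0.78, 2.22]
 [0.42, 0.69, -0.69, 2.0, 1.41, 0.59, 2.3]
-0.8
 [0.0, 0.8, -0.99, 1.79, 0.79, 1.01, 2.6]
 [-0.07, 0.93, -0.86, 1.86, 0.97, 0.83, 2.47]
 [0.45, 0.71, -0.74, 2.0, 1.43, 0.62, 2.29]
-0.5
 [0.07, 0.89, -1.17, 1.79, 0.92, 1.13, 2.79]
 [0.01, 1.03, -1.05, 1.86, 1.1, 0.98, 2.66]
 [0.57, 0.8, -0.97, 2.0, 1.5, 0.8, 2.27]
-0.2
 [0.1, 0.96, -1.25, 1.79, 1.0, 1.21, 2.94]
 [0.05, 1.1, -1.16, 1.86, 1.18, 1.09, 2.91]
 [0.59, 0.82, -1.02, 2.0, 1.51, 0.85, 2.27]
dp [-0.7059, 0.0973, -0.354] ang [-0.0409, -0.0573, -0.0479]
```

```bash
python3 -c "
from h import *
plan([.55,.06,.22],Rdown(-1.108)); R0=Rdown(-1.108); plan([.492,.2946,.13],R0,np.array([.55,.06,.22]),R0)"
```

```text
dp [-0.7896, 0.1214, -0.3902] ang [-0.049, -0.0502, 0.0004]
dp [-1.5721, -0.3523, 0.6] ang [0.0, 0.0, 0.0]
```

```bash
python3 -m inch '[{"dp":[-0.08,0.01,-0.1],"angular":[-0.008,-0.008,0],"claw":84},{"dp":[-0.25,0.03,-0.2],"angular":[-0.02,-0.02,0],"claw":84},{"dp":[-0.45,0.06,-0.3],"angular":[-0.03,-0.03,0],"claw":84},{"dp":[-0.63,0.1,-0.35],"angular":[-0.04,-0.04,0],"claw":80},{"dp":[-0.79,0.12,-0.39],"angular":[-0.049,-0.05,0],"claw":74}]' | grep eef
python3 -m inch '[{"dp":[0,0,0],"angular":[0,0,0],"claw":70},{"dp":[-0.15,-0.03,0],"angular":[0,0,0],"claw":70},{"dp":[-0.36,-0.08,0.08],"angular":[0,0,0],"claw":70},{"dp":[-0.58,-0.13,0.16],"angular":[0,0,0],"claw":70},{"dp":[-0.79,-0.18,0.24],"angular":[0,0,0],"claw":70}]' | grep eef
python3 -m inch '[{"dp":[-0.2,-0.04,0.08],"angular":[0,0,0],"claw":70},{"dp":[-0.4,-0.09,0.16],"angular":[0,0,0],"claw":70},{"dp":[-0.6,-0.13,0.24],"angular":[0,0,0],"claw":70},{"dp":[-0.73,-0.16,0.32],"angular":[0,0,0],"claw":70},{"dp":[-0.78,-0.17,0.36],"angular":[0,0,0],"claw":70}]' | grep eef
python3 -m inch '[{"dp":[0,0,0],"angular":[0,0,0],"claw":70},{"dp":[0,0,0],"angular":[0,0,0],"claw":70},{"dp":[0,0,0],"angular":[0,0,0],"claw":70},{"dp":[0,0,0],"angular":[0,0,0],"claw":70},{"dp":[0,0,0],"angular":[0,0,0],"claw":70}]'
python3 - <<'E'
from h import *
s=sensors.sense();im=snapshot("wrist");cv2.imwrite("pics/w5raw.png",im[...,::-1])
x,r=rimfit(im,wristT(s),[.492,.2946],S,pad=12);print(x,r,abs(s['qd']).max(),s['q'].round(2))
plan([*x,.030],Rdown(-1.108))
E
```

```text
eef_pos: [0.5487, 0.0609, 0.218]
eef_pos: [0.5208, 0.1773, 0.1806]
eef_pos: [0.4893, 0.296, 0.1262]
t: 20.92
eef_pos: [0.492, 0.2923, 0.1284]
tcp_rot: [0.85, -0.527, -0.001, 0.001]
ft_force: [0.5, 0.1, -0.4]
width: 0.066
grip_force: 0.0
[0.4904 0.2943] [-0.6 -0.1  0.6  0.1] 0.00776207536431488 [-0.05  0.77 -0.89  1.8   0.73  0.94  2.34]
dp [-0.0144, 0.0018, 0.6561] ang [0.0004, 0.0001, -0.0001]
```

```bash
python3 -m inch '[{"dp":[-0.014,0.002,0.1],"angular":[0,0,0],"claw":70},{"dp":[-0.014,0.002,0.25],"angular":[0,0,0],"claw":70},{"dp":[-0.014,0.002,0.4],"angular":[0,0,0],"claw":70},{"dp":[-0.014,0.002,0.5],"angular":[0,0,0],"claw":70},{"dp":[-0.014,0.002,0.54],"angular":[0,0,0],"claw":70}]' | grep eef
python3 -m inch '[{"dp":[0,0,0],"angular":[0,0,0],"claw":70},{"dp":[0,0,0.03],"angular":[0,0,0],"claw":70},{"dp":[0,0,0.06],"angular":[0,0,0],"claw":70},{"dp":[0,0,0.1],"angular":[0,0,0],"claw":70},{"dp":[0,0,0.1],"angular":[0,0,0],"claw":70}]' | grep eef
python3 -c "
from h import *
plan([.4904,.2943,.030],Rdown(-1.108));print(abs(sensors.sense()['qd']).max())"
```

```text
eef_pos: [0.4888, 0.294, 0.045]
eef_pos: [0.4893, 0.2951, 0.0315]
dp [0.0083, -0.0044, 0.0097] ang [0.0006, 0.0001, 0.0002]
0.014425774388531305
```

```bash
python3 -m inch '[{"dp":[0.006,-0.003,0.01],"angular":[0,0,0],"claw":65},{"dp":[0.006,-0.003,0.01],"angular":[0,0,0],"claw":55},{"dp":[0.006,-0.003,0.01],"angular":[0,0,0],"claw":48},{"dp":[0.006,-0.003,0.01],"angular":[0,0,0],"claw":40},{"dp":[0.006,-0.003,0.01],"angular":[0,0,0],"claw":30}]' 8 | grep -v rot
python3 -m inch '[{"dp":[0,0,0],"angular":[0,0,0],"claw":25},{"dp":[0,0,0],"angular":[0,0,0],"claw":25},{"dp":[0,0,0],"angular":[0,0,0],"claw":25},{"dp":[0,0,0],"angular":[0,0,0],"claw":25},{"dp":[0,0,0],"angular":[0,0,0],"claw":25}]' 8 | grep -v rot
python3 -c "
from h import *
R0=Rdown(-1.108)
plan([.55,.06,.22],R0)"
```

```text
t: 22.22
eef_pos: [0.4904, 0.295, 0.0307]
ft_force: [0.2, -0.6, 0.3]
width: 0.0399
grip_force: 8.0
t: 22.63
eef_pos: [0.4903, 0.295, 0.0306]
ft_force: [1.4, 0.3, 1.7]
width: 0.0398
grip_force: 8.0
dp [1.5778, 0.3497, -1.2632] ang [0.0005, 0.0002, 0.0003]
```

```bash
python3 -m inch '[{"dp":[0,0,-0.05],"angular":[0,0,0],"claw":25},{"dp":[0,0,-0.2],"angular":[0,0,0],"claw":25},{"dp":[0,0,-0.4],"angular":[0,0,0],"claw":25},{"dp":[0,0,-0.65],"angular":[0,0,0],"claw":25},{"dp":[0.05,0.01,-0.9],"angular":[0,0,0],"claw":25}]' | grep -v rot
python3 -m inch '[{"dp":[0.1,0.02,-0.1],"angular":[0,0,0],"claw":25},{"dp":[0.25,0.05,-0.2],"angular":[0,0,0],"claw":25},{"dp":[0.4,0.09,-0.3],"angular":[0,0,0],"claw":25},{"dp":[0.6,0.13,-0.36],"angular":[0,0,0],"claw":25},{"dp":[0.8,0.18,-0.36],"angular":[0,0,0],"claw":25}]' | grep -v rot
python3 -m inch '[{"dp":[0.2,0.04,0],"angular":[0,0,0],"claw":25},{"dp":[0.4,0.09,0],"angular":[0,0,0],"claw":25},{"dp":[0.6,0.13,0],"angular":[0,0,0],"claw":25},{"dp":[0.73,0.16,0],"angular":[0,0,0],"claw":25},{"dp":[0.73,0.16,0],"angular":[0,0,0],"claw":25}]' | grep -v rot
python3 go.py .12 .0005 -.001
```

```text
t: 23.05
eef_pos: [0.491, 0.2887, 0.167]
ft_force: [1.2, -0.4, -0.1]
width: 0.04
grip_force: 8.0
t: 23.47
eef_pos: [0.5232, 0.1683, 0.2219]
ft_force: [0.4, -0.2, -0.5]
width: 0.0397
grip_force: 8.0
t: 23.88
eef_pos: [0.5507, 0.0533, 0.2187]
ft_force: [0.7, 0.3, -0.8]
width: 0.0401
grip_force: 8.0
rim frame mm [ -94.5  -65.9 -170.7] f [ 0.2 -0.5  1. ] qd 0.056 q [-1.01  1.75  0.62  1.1   2.84] t 23.8833
dp [0.8144, -0.1958, 0.0385] ang [0.0496, 0.0493, -0.0008]
```

```bash
python3 -m inch '[{"dp":[0.12,-0.03,0],"angular":[0.008,0.008,0],"claw":25},{"dp":[0.3,-0.07,0],"angular":[0.02,0.02,0],"claw":25},{"dp":[0.48,-0.12,0],"angular":[0.03,0.03,0],"claw":25},{"dp":[0.66,-0.16,0.02],"angular":[0.04,0.04,0],"claw":25},{"dp":[0.8,-0.195,0.035],"angular":[0.0495,0.0493,-0.0008],"claw":25}]' | grep -v rot
python3 -m inch '[{"dp":[0.01,0,0],"angular":[0,0,0],"claw":25},{"dp":[0.01,0,0],"angular":[0,0,0],"claw":25},{"dp":[0.01,0,0],"angular":[0,0,0],"claw":25},{"dp":[0.01,0,0],"angular":[0,0,0],"claw":25},{"dp":[0.01,0,0],"angular":[0,0,0],"claw":25}]' | grep -v rot
python3 go.py .06 .0005 -.001
```

```text
t: 24.3
eef_pos: [0.6303, -0.0351, 0.2148]
ft_force: [0.4, -1.3, -1.5]
width: 0.0398
grip_force: 8.0
t: 24.72
eef_pos: [0.631, -0.0345, 0.2148]
ft_force: [0.2, -0.5, -0.6]
width: 0.0399
grip_force: 8.0
rim frame mm [  -1.2   -9.4 -122.8] f [0.  0.4 0.7] qd 0.014 q [-0.81  1.99  1.11  0.66  2.53] t 24.7167
dp [0.0501, 0.0346, 0.4185] ang [-0.0009, 0.001, 0.0009]
```

```bash
python3 -m inch '[{"dp":[0.02,0.02,0.02],"angular":[0,0,0],"claw":25},{"dp":[0.046,0.035,0.1],"angular":[-0.0009,0.001,0.0009],"claw":25},{"dp":[0.046,0.035,0.22],"angular":[-0.0009,0.001,0.0009],"claw":25},{"dp":[0.046,0.035,0.36],"angular":[-0.0009,0.001,0.0009],"claw":25},{"dp":[0.046,0.035,0.4],"angular":[-0.0009,0.001,0.0009],"claw":25}]' | grep -v rot
python3 -m inch '[{"dp":[0,0,0],"angular":[0,0,0],"claw":25},{"dp":[0,0,0],"angular":[0,0,0],"claw":25},{"dp":[0,0,0],"angular":[0,0,0],"claw":25},{"dp":[0,0,0],"angular":[0,0,0],"claw":25},{"dp":[0,0,0],"angular":[0,0,0],"claw":25}]' >/dev/null
python3 go.py .044 .0005 -.001
```

```text
t: 25.13
eef_pos: [0.6524, -0.0536, 0.1578]
ft_force: [-0.3, -0.2, -1.0]
width: 0.0395
grip_force: 8.0
rim frame mm [  0.4   0.  -63.3] f [-0.2 -0.5  0.5] qd 0.004 q [-0.72  1.99  1.28  0.61  2.41] t 25.55
dp [-0.0045, -0.0055, 0.1286] ang [0.0, -0.0003, -0.0]
```

```bash
python3 -m inch '[{"dp":[-0.008,-0.006,0.02],"angular":[0,0,0],"claw":25},{"dp":[-0.008,-0.006,0.05],"angular":[0,0,0],"claw":25},{"dp":[-0.008,-0.006,0.09],"angular":[0,0,0],"claw":25},{"dp":[-0.008,-0.006,0.12],"angular":[0,0,0],"claw":25},{"dp":[-0.008,-0.006,0.12],"angular":[0,0,0],"claw":25}]' >/dev/null
python3 go.py .039 0 -.0015
python3 -m inch '[{"dp":[0,0,0.01],"angular":[0,0,0],"claw":25},{"dp":[0,0,0.02],"angular":[0,0,0],"claw":25},{"dp":[0,0,0.03],"angular":[0,0,0],"claw":25},{"dp":[0,0,0.03],"angular":[0,0,0],"claw":25},{"dp":[0,0,0.03],"angular":[0,0,0],"claw":25}]' >/dev/null
python3 go.py .036 0 -.0015
python3 -m inch '[{"dp":[0,0,0.01],"angular":[0,0,0],"claw":25},{"dp":[0,0,0.02],"angular":[0,0,0],"claw":25},{"dp":[0,0,0.02],"angular":[0,0,0],"claw":25},{"dp":[0,0,0.02],"angular":[0,0,0],"claw":25},{"dp":[0,0,0.02],"angular":[0,0,0],"claw":25}]' >/dev/null
python3 go.py .033 0 -.0015
```

```text
rim frame mm [ -1.1  -0.7 -43.2] f [0.4 0.  0.7] qd 0.021 q [-0.69  1.98  1.33  0.6   2.36] t 25.9667
dp [0.0016, -0.0092, 0.0281] ang [0.0005, -0.0001, -0.0001]
rim frame mm [ -0.4  -1.1 -39.9] f [-0.6 -0.6  0.1] qd 0.004 q [-0.69  1.98  1.34  0.6   2.36] t 26.3833
dp [0.0004, -0.0038, 0.0261] ang [0.0002, -0.0002, -0.0]
rim frame mm [ -0.5  -1.1 -36.9] f [-0.1 -1.1 -0.1] qd 0.001 q [-0.68  1.98  1.35  0.6   2.35] t 26.8
dp [0.0005, -0.0038, 0.0262] ang [0.0002, -0.0002, -0.0]
```

```bash
python3 -m inch '[{"dp":[-0.001,-0.004,0.007],"angular":[0,0,0],"claw":25},{"dp":[-0.001,-0.004,0.013],"angular":[0,0,0],"claw":25},{"dp":[-0.001,-0.004,0.013],"angular":[0,0,0],"claw":25},{"dp":[-0.001,-0.004,0.013],"angular":[0,0,0],"claw":25},{"dp":[-0.001,-0.004,0.013],"angular":[0,0,0],"claw":25}]' >/dev/null
python3 go.py .033 0 -.0015
python3 -m inch '[{"dp":[0,0,0.007],"angular":[0,0,0],"claw":25},{"dp":[0,0,0.01],"angular":[0,0,0],"claw":25},{"dp":[0,0,0.01],"angular":[0,0,0],"claw":25},{"dp":[0,0,0.01],"angular":[0,0,0],"claw":25},{"dp":[0,0,0.01],"angular":[0,0,0],"claw":25}]' >/dev/null
python3 go.py .033 0 -.0015
```

```text
rim frame mm [ -0.1  -1.7 -35. ] f [-0.5 -0.   0.7] qd 0.002 q [-0.68  1.98  1.35  0.6   2.35] t 27.2167
dp [0.0014, 0.0004, 0.0131] ang [0.0002, -0.0002, -0.0]
rim frame mm [ -0.1  -1.7 -33.5] f [ 0.3 -0.5  0.6] qd 0.003 q [-0.68  1.98  1.36  0.59  2.34] t 27.6333
dp [0.0012, 0.0002, 0.0032] ang [0.0002, -0.0002, -0.0]
```

```bash
python3 -m inch '[{"dp":[0,0,0.005],"angular":[0,0,0],"claw":25},{"dp":[0,0,0.01],"angular":[0,0,0],"claw":25},{"dp":[0,0,0.01],"angular":[0,0,0],"claw":25},{"dp":[0,0,0.01],"angular":[0,0,0],"claw":25},{"dp":[0,0,0.01],"angular":[0,0,0],"claw":25}]' >/dev/null
python3 go.py .03 0 -.0015
python3 -m inch '[{"dp":[0,0,0.005],"angular":[0,0,0],"claw":25},{"dp":[0,0,0.007],"angular":[0,0,0],"claw":25},{"dp":[0,0,0.007],"angular":[0,0,0],"claw":25},{"dp":[0,0,0.007],"angular":[0,0,0],"claw":25},{"dp":[0,0,0.007],"angular":[0,0,0],"claw":25}]' >/dev/null
python3 go.py .03 0 -.0015
```

```text
rim frame mm [ -0.   -1.7 -32. ] f [-0.1 -1.2 -0.6] qd 0.003 q [-0.68  1.98  1.36  0.59  2.34] t 28.05
dp [0.0008, 0.0006, 0.0133] ang [0.0002, -0.0002, -0.0]
rim frame mm [  0.   -1.6 -31. ] f [ 0.2 -0.3 -0.7] qd 0.002 q [-0.68  1.98  1.36  0.59  2.34] t 28.4667
dp [0.0005, 0.0009, 0.0065] ang [0.0002, -0.0002, -0.0]
```

Contact is light at nominal depth, so I release and back away.

```bash
python3 -m inch '[{"dp":[0,0,0],"angular":[0,0,0],"claw":46},{"dp":[0,0,0],"angular":[0,0,0],"claw":50},{"dp":[0,0,0],"angular":[0,0,0],"claw":56},{"dp":[0,0,0],"angular":[0,0,0],"claw":62},{"dp":[0,0,0],"angular":[0,0,0],"claw":66}]' | grep -v rot
python3 -m inch '[{"dp":[0,0,0],"angular":[0,0,0],"claw":70},{"dp":[0,0,0],"angular":[0,0,0],"claw":70},{"dp":[0,0,-0.05],"angular":[0,0,0],"claw":70},{"dp":[0,0,-0.15],"angular":[0,0,0],"claw":70},{"dp":[0,0,-0.3],"angular":[0,0,0],"claw":70}]' | grep -v rot
python3 -m inch '[{"dp":[0,0,-0.1],"angular":[0,0,0],"claw":70},{"dp":[0,0,-0.25],"angular":[0,0,0],"claw":70},{"dp":[0,0,-0.35],"angular":[0,0,0],"claw":70},{"dp":[0,0,-0.35],"angular":[0,0,0],"claw":70},{"dp":[0,0,-0.35],"angular":[0,0,0],"claw":70}]' | grep -v rot
python3 - <<'E'
from go import *
s=sensors.sense();im=snapshot("wrist")[...,::-1].copy();T=wristT(s);cv2.imwrite("pics/w6raw.png",im)
sd=snapshot("side")[...,::-1]
u=proj("wrist",P-Z*.03,T)[0].astype(int);x,y=u-60;w,k=120,4;x,y=max(x,0),max(y,0)
a=cv2.convertScaleAbs(cv2.resize(cv2.GaussianBlur(im,(3,3),0)[y:y+w,x:x+w],None,fx=k,fy=k,interpolation=cv2.INTER_CUBIC),alpha=4,beta=-60)
for h,r,col in((0,.04,(0,255,0)),(.023,.0295,(0,0,255)),(.044,.02,(0,255,255)),(.044,.014,(255,0,0))):
    cv2.polylines(a,[((proj("wrist",circ(P-Z*h,-Z,r),T)-[x,y]+.5)*k).astype(int)],1,col,1)
b=cv2.convertScaleAbs(cv2.resize(sd[170:290,300:380],(320,480),interpolation=cv2.INTER_CUBIC),alpha=2)
cv2.imwrite("pics/c6.png",np.hstack([a[:480],b]))
E
```

```text
t: 28.88
eef_pos: [0.666, -0.0549, 0.1319]
ft_force: [0.1, 1.1, 0.8]
width: 0.0607
grip_force: 0.0
t: 29.3
eef_pos: [0.6471, -0.0489, 0.1719]
ft_force: [0.4, -0.2, -0.2]
width: 0.0654
grip_force: 0.0
t: 29.72
eef_pos: [0.6275, -0.0414, 0.2213]
ft_force: [0.1, 0.6, -1.1]
width: 0.0656
grip_force: 0.0
```

View pics/c6.png

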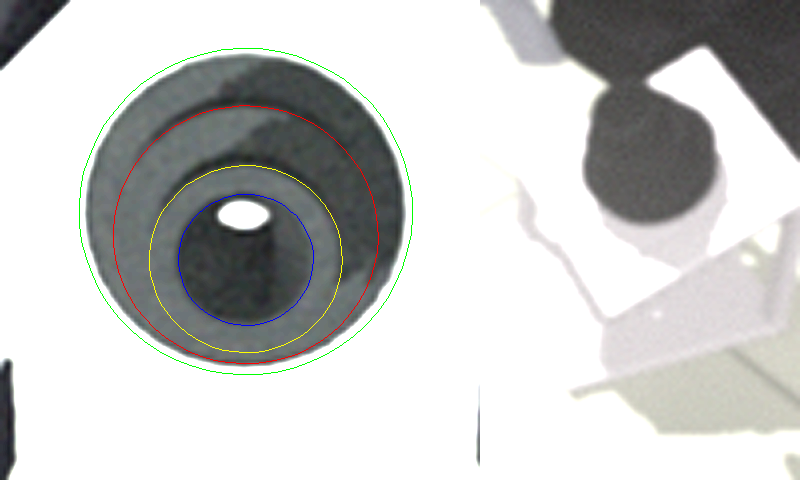

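All three rims match the seated prediction to about 1 mm: small bore centre at (244,260) against predicted (246,260), and the gripper is clear. I'm handing it in.

```bash
python3 -c "
from cell import env
print(env.sign_off())"
```

```text
the job is handed in; nothing more can be done
None
```

The medium and small collars are nested on the slanted stand, let go and clear of the gripper, and the job was handed in at about 30 s; the last picture shows both within about 1 mm of centre, but the sign-off returned no verdict.

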